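Load the specimen carriers and hang them on the rail

TASK

The comparison is finished: first put every specimen pin from the pin station into a free tube of the saddle carriers, foot first and fully home, and once they are all in, hang every carrier, empty ones too, astride the rail's bar so that it hangs upright and still, square across the bar, with its crosspiece resting on the bar and its pins still home. Do not push the mouse, the jar or the loupe about.

Things in the scene. Friction and masses are not known exactly. Their poses are not given: they have to be found in the camera images.
- pin0: Specimen pin, upright, 155 mm tall, 50 g: bare steel shank 16 mm diameter from 0 to 95 mm (foot chamfered 3.5 mm), black grip 20 mm diameter from 95 to 140 mm (take it here, e.g. at 130 mm), 10 mm brass stub on top from 140 to 155 mm. Origin: centre of the foot; z up along the pin. May be absent.
- pin1: Another specimen pin, exactly like pin0. May be absent.
- pin2: Another specimen pin, exactly like pin0. May be absent.
- pin3: Another specimen pin, exactly like pin0. May be absent.
- carrier0: Loose metal saddle carrier, an upside-down U, 500 g, 175 mm tall, 164 mm long in x, 64 mm deep in y at its dark feet. An open-topped square upright tube at x = +62 and -62 mm: 26 mm outside, 18.4 mm bore, rim 78 mm and floor 8 mm above the underside. Between them a 74 mm gap (x), open below, for the bar to pass along y. Origin: centre of the underside, z up. Either way round. May be absent.
- carrier0_tubeA (a point): Centre of the floor of carrier0's tube at x = +62 mm, 8 mm above its underside; a pin fully home has its origin here (within the play).
- carrier0_tubeB (a point): Centre of the floor of carrier0's tube at x = -62 mm, 8 mm above its underside; a pin fully home has its origin here (within the play).
- carrier0_saddle (a point): Centre of the underside of carrier0's crosspiece, 136 mm above its underside; this face lies on the bar when hung.
- carrier1: Another carrier like carrier0 (may be absent). Detail of all carriers: legs 10 mm thick in x, 30 mm in y; crosspiece from 136 to 150 mm above the underside; on it the black grip rib, 56 mm in x and 22 mm in y, from 150 to 175 mm, to be pinched along y from above (fingertips kept above 150 mm clear the bar).
- carrier1_tubeA (a point): Centre of the floor of carrier1's tube at x = +62 mm, 8 mm above its underside; a pin fully home has its origin here (within the play).
- carrier1_tubeB (a point): Centre of the floor of carrier1's tube at x = -62 mm, 8 mm above its underside; a pin fully home has its origin here (within the play).
- carrier1_saddle (a point): Centre of the underside of carrier1's crosspiece, 136 mm above its underside; this face lies on the bar when hung.
- carrier2: Another carrier like carrier0. May be absent.
- carrier2_tubeA (a point): Centre of the floor of carrier2's tube at x = +62 mm, 8 mm above its underside; a pin fully home has its origin here (within the play).
- carrier2_tubeB (a point): Centre of the floor of carrier2's tube at x = -62 mm, 8 mm above its underside; a pin fully home has its origin here (within the play).
- carrier2_saddle (a point): Centre of the underside of carrier2's crosspiece, 136 mm above its underside; this face lies on the bar when hung.
- rail: Hanging rail fixed to the bench: a round steel bar, 16 mm diameter and 340 mm long along its x, axis 150 mm above the bench, on two 16 mm upright posts at x = +-162 mm with foot plates 50 x 60 x 8 mm and 24 mm diameter collars at the bar's ends. Origin: bench level under the bar's middle. Left or right of the carriers.
- rail_top (a point): Top of the bar at its middle, 158 mm above the bench; x along the bar, z up.
- station: Black pin station, a block 220 (x) x 80 (y) x 40 (z) mm fixed to the bench, with four loose-fitting 17.5 mm square holes in a row along x at -75, -25, +25, +75 mm, their floors 8 mm above the bench; the pins start standing in these. Origin: centre of the underside.
- mouse: Computer mouse, 105 x 60 x 32 mm, bystander at the far side. Origin: centre of the underside.
- putty_jar: Amber jar with a white lid, 60 mm diameter, 55 mm tall, bystander. Origin: centre of the underside.
- loupe: Black loupe, 44 mm diameter, 42 mm tall, bystander. Origin: centre of the underside.
Not all that is in view belongs to the job. What is shaped like the carrier1 but red is not meant.

How it is judged (in metres and radians):
On the way:
1. every specimen pin is fully home in a carrier's tube, and no carrier is on the rail yet (((distance between pin0 and carrier0_tubeA below 0.006 m and angle between the z axis of pin0 and the z axis of carrier0, either way round below 0.12 rad) or (distance between pin0 and carrier0_tubeB below 0.006 m and angle between the z axis of pin0 and the z axis of carrier0, either way round below 0.12 rad) or (distance between pin0 and carrier1_tubeA below 0.006 m and angle between the z axis of pin0 and the z axis of carrier1, either way round below 0.12 rad) or (distance between pin0 and carrier1_tubeB below 0.006 m and angle between the z axis of pin0 and the z axis of carrier1, either way round below 0.12 rad) or (distance between pin0 and carrier2_tubeA below 0.006 m and angle between the z axis of pin0 and the z axis of carrier2, either way round below 0.12 rad) or (distance between pin0 and carrier2_tubeB below 0.006 m and angle between the z axis of pin0 and the z axis of carrier2, either way round below 0.12 rad)) and ((distance between pin1 and carrier0_tubeA below 0.006 m and angle between the z axis of pin1 and the z axis of carrier0, either way round below 0.12 rad) or (distance between pin1 and carrier0_tubeB below 0.006 m and angle between the z axis of pin1 and the z axis of carrier0, either way round below 0.12 rad) or (distance between pin1 and carrier1_tubeA below 0.006 m and angle between the z axis of pin1 and the z axis of carrier1, either way round below 0.12 rad) or (distance between pin1 and carrier1_tubeB below 0.006 m and angle between the z axis of pin1 and the z axis of carrier1, either way round below 0.12 rad) or (distance between pin1 and carrier2_tubeA below 0.006 m and angle between the z axis of pin1 and the z axis of carrier2, either way round below 0.12 rad) or (distance between pin1 and carrier2_tubeB below 0.006 m and angle between the z axis of pin1 and the z axis of carrier2, either way round below 0.12 rad)) and ((distance between pin2 and carrier0_tubeA below 0.006 m and angle between the z axis of pin2 and the z axis of carrier0, either way round below 0.12 rad) or (distance between pin2 and carrier0_tubeB below 0.006 m and angle between the z axis of pin2 and the z axis of carrier0, either way round below 0.12 rad) or (distance between pin2 and carrier1_tubeA below 0.006 m and angle between the z axis of pin2 and the z axis of carrier1, either way round below 0.12 rad) or (distance between pin2 and carrier1_tubeB below 0.006 m and angle between the z axis of pin2 and the z axis of carrier1, either way round below 0.12 rad) or (distance between pin2 and carrier2_tubeA below 0.006 m and angle between the z axis of pin2 and the z axis of carrier2, either way round below 0.12 rad) or (distance between pin2 and carrier2_tubeB below 0.006 m and angle between the z axis of pin2 and the z axis of carrier2, either way round below 0.12 rad)) and ((distance between pin3 and carrier0_tubeA below 0.006 m and angle between the z axis of pin3 and the z axis of carrier0, either way round below 0.12 rad) or (distance between pin3 and carrier0_tubeB below 0.006 m and angle between the z axis of pin3 and the z axis of carrier0, either way round below 0.12 rad) or (distance between pin3 and carrier1_tubeA below 0.006 m and angle between the z axis of pin3 and the z axis of carrier1, either way round below 0.12 rad) or (distance between pin3 and carrier1_tubeB below 0.006 m and angle between the z axis of pin3 and the z axis of carrier1, either way round below 0.12 rad) or (distance between pin3 and carrier2_tubeA below 0.006 m and angle between the z axis of pin3 and the z axis of carrier2, either way round below 0.12 rad) or (distance between pin3 and carrier2_tubeB below 0.006 m and angle between the z axis of pin3 and the z axis of carrier2, either way round below 0.12 rad)) and height (world z) of each of carrier0_saddle, carrier1_saddle, carrier2_saddle below 0.15 m), for 0.2 s.
At the end, for the whole second after the job is handed in: Each pin foot within 6 mm of a tube floor, within 0.12 rad of its axis. Each carrier rests still on the bar: saddle within 30 mm sideways and 12 mm in height of the bar top, within 150 mm of its middle, y axis within 0.3 rad of the bar, tilt below 0.3 rad (((distance between pin0 and carrier0_tubeA below 0.006 m and angle between the z axis of pin0 and the z axis of carrier0, either way round below 0.12 rad) or (distance between pin0 and carrier0_tubeB below 0.006 m and angle between the z axis of pin0 and the z axis of carrier0, either way round below 0.12 rad) or (distance between pin0 and carrier1_tubeA below 0.006 m and angle between the z axis of pin0 and the z axis of carrier1, either way round below 0.12 rad) or (distance between pin0 and carrier1_tubeB below 0.006 m and angle between the z axis of pin0 and the z axis of carrier1, either way round below 0.12 rad) or (distance between pin0 and carrier2_tubeA below 0.006 m and angle between the z axis of pin0 and the z axis of carrier2, either way round below 0.12 rad) or (distance between pin0 and carrier2_tubeB below 0.006 m and angle between the z axis of pin0 and the z axis of carrier2, either way round below 0.12 rad)) and ((distance between pin1 and carrier0_tubeA below 0.006 m and angle between the z axis of pin1 and the z axis of carrier0, either way round below 0.12 rad) or (distance between pin1 and carrier0_tubeB below 0.006 m and angle between the z axis of pin1 and the z axis of carrier0, either way round below 0.12 rad) or (distance between pin1 and carrier1_tubeA below 0.006 m and angle between the z axis of pin1 and the z axis of carrier1, either way round below 0.12 rad) or (distance between pin1 and carrier1_tubeB below 0.006 m and angle between the z axis of pin1 and the z axis of carrier1, either way round below 0.12 rad) or (distance between pin1 and carrier2_tubeA below 0.006 m and angle between the z axis of pin1 and the z axis of carrier2, either way round below 0.12 rad) or (distance between pin1 and carrier2_tubeB below 0.006 m and angle between the z axis of pin1 and the z axis of carrier2, either way round below 0.12 rad)) and ((distance between pin2 and carrier0_tubeA below 0.006 m and angle between the z axis of pin2 and the z axis of carrier0, either way round below 0.12 rad) or (distance between pin2 and carrier0_tubeB below 0.006 m and angle between the z axis of pin2 and the z axis of carrier0, either way round below 0.12 rad) or (distance between pin2 and carrier1_tubeA below 0.006 m and angle between the z axis of pin2 and the z axis of carrier1, either way round below 0.12 rad) or (distance between pin2 and carrier1_tubeB below 0.006 m and angle between the z axis of pin2 and the z axis of carrier1, either way round below 0.12 rad) or (distance between pin2 and carrier2_tubeA below 0.006 m and angle between the z axis of pin2 and the z axis of carrier2, either way round below 0.12 rad) or (distance between pin2 and carrier2_tubeB below 0.006 m and angle between the z axis of pin2 and the z axis of carrier2, either way round below 0.12 rad)) and ((distance between pin3 and carrier0_tubeA below 0.006 m and angle between the z axis of pin3 and the z axis of carrier0, either way round below 0.12 rad) or (distance between pin3 and carrier0_tubeB below 0.006 m and angle between the z axis of pin3 and the z axis of carrier0, either way round below 0.12 rad) or (distance between pin3 and carrier1_tubeA below 0.006 m and angle between the z axis of pin3 and the z axis of carrier1, either way round below 0.12 rad) or (distance between pin3 and carrier1_tubeB below 0.006 m and angle between the z axis of pin3 and the z axis of carrier1, either way round below 0.12 rad) or (distance between pin3 and carrier2_tubeA below 0.006 m and angle between the z axis of pin3 and the z axis of carrier2, either way round below 0.12 rad) or (distance between pin3 and carrier2_tubeB below 0.006 m and angle between the z axis of pin3 and the z axis of carrier2, either way round below 0.12 rad)) and horizontal distance between each of carrier0_saddle, carrier1_saddle, carrier2_saddle and rail_top below 0.15 m and y of carrier0_saddle in the frame of rail_top between -0.03 and 0.03 m and z of carrier0_saddle in the frame of rail_top between -0.012 and 0.012 m and angle between the y axis of each of carrier0, carrier1, carrier2 and the x axis of rail, either way round below 0.3 rad and angle between each of carrier0, carrier1, carrier2's own z axis and vertical below 0.3 rad and contact force between each of carrier0, carrier1, carrier2 and rail above 0.5 N and linear speed of each of carrier0, carrier1, carrier2 below 0.05 m/s and angular speed of each of carrier0, carrier1, carrier2 below 0.5 rad/s and y of carrier1_saddle in the frame of rail_top between -0.03 and 0.03 m and z of carrier1_saddle in the frame of rail_top between -0.012 and 0.012 m and y of carrier2_saddle in the frame of rail_top between -0.03 and 0.03 m and z of carrier2_saddle in the frame of rail_top between -0.012 and 0.012 m); the robot touches nothing.
It fails at once if the mouse is pushed more than 40 mm (distance of mouse from where it was at the start of the episode above 0.04 m).
It fails at once if the putty jar is pushed more than 40 mm (distance of putty_jar from where it was at the start of the episode above 0.04 m).
It fails at once if the loupe is pushed more than 40 mm (distance of loupe from where it was at the start of the episode above 0.04 m).
Of pin0, pin1, pin2, pin3 only 3 to 4 are there at a start; the rules pass over those that are not, and their reading is None.
Of carrier0, carrier1, carrier2 only 2 to 3 are there at a start; the rules pass over those that are not, and their reading is None.
At some moment in a run one of carrier0, carrier1, carrier2 may be knocked a few centimetres aside while the robot is not near it.
It also fails if it takes over 208 s, if anything falls off the work surface, if the arm or the gripper's body presses on something with over 40 N, if the wrist force passes 120 N, or if a joint passes its speed limit or range.

ROBOT

A 6-joint arm with a two-finger parallel gripper is mounted at the origin on the work surface. World frame = base frame: x ahead of the robot, y to its left, z up, the work surface at z = 0. Lengths are in mm, angles in rad, forces in N, time in s.
With the tool pointing down it reaches from about 350 to 775 mm from the base axis. Payload 7.3 kg.
Tool frame: the origin (TCP) lies on the mounting face of the last link; the fingertips stand 178 mm ahead of it and the grasp point (between the pads) lies 159 mm ahead of it (bot.grip_point_offset is the distance from the TCP to the grasp point, in mm); x points along the fingers, y is the direction in which the jaws open and shut, and the axes are right-handed (so a half turn about x gives the same grasp; the last joint's range is limited). The gripper opens to 92 mm and grips with 3 to 60 N. Pads are 19 mm wide; open, the fingers measure 130 mm over their backs; the gripper's body (75 mm by 190 mm) begins 47 mm behind the grasp point.
Start: joints at [-1.353, 0.342, 1.524, -0, 1.275, -0.146], TCP at [186.829, -490.635, 404.741] pointing down, gripper open.
Joint ranges: [-2.53, 2.53], [-0.77, 2.02], [0.04, 2.7], [-1, 4.14], [0.28, 2.66], [-3.11, 3.11]. Speed limits (rad/s): [2.57, 2.57, 3.14, 3.14, 3.14, 3.14].

INTERFACE

Orientations are given as [roll, pitch, yaw] about the fixed x, y, z axes, in that order (R = Rz(yaw) Ry(pitch) Rx(roll)).
In Python, from plant import bot gives the robot as it stands.
- The arm moves only by the tool arm_command, never from a script. Its argument "moves" is a list of rows, each a list of 5 numbers: the shift along the tool's x, y, z in cm, then the turn about the tool's x in degrees, then the opening, from 0 (shut) to 1 (fully open). A call has 1 to 10 rows; each row is the pose to reach, as a shift and turn from the pose measured when the call began, along the tool's axes at that moment; what a row does not reach only later rows make up. A row lasts 1/10 s, in which the tool goes at most 50 mm and 8.59 degrees, less where a joint would pass 70% of its speed; a pose out of reach is approached as far as the arm can. A call with a gripper value outside its range is refused whole. The fingers move at their own pace and stop on an object; the grip force is fixed at half the most. Time passes only in rows, so rows that repeat a pose let the fingers close. It gives the time, the measured TCP pose, the force and the opening at its end, in the units of the state.
- bot.get_obs(): the state, without advancing time (a new reading comes with each control period).
- bot.capture(name): name is "side" or "top" or "wrist"; returns a dict with "frame" (480x640x3 uint8, blue, green, red), "K" (3x3 intrinsics, pixels), "k1" (the pictures are not rectified: a ray, as slopes to the right and down, at radius r is drawn at 1 + k1 r^2 times it, then the intrinsics apply), "origin" and "orientation" of the camera in the world; the wrist camera has in their place "T_tool_cam" (4x4, takes a point from camera to tool coordinates, whose origin is the TCP and whose axes are the tool frame's). Camera axes: x right, y down, z forward; pixel columns grow to the right and rows downward; lengths in mm; the calibration is good to about 2 mm. A picture is of the moment at which its call begins: read the wrist's pose just before it. There is no depth.
- bot.close_job(): hands the job in, once; it reports no verdict.
The state is a dict: "time": time; "joint_positions": joint angles; "dq": joint speeds; "tau": joint torques, N m; "tool_pos": TCP position; "tcp_rot": TCP orientation; "contact_force": force on the tool from outside, world axes, zero at the start; "moment": the same for the moment, N m; "grip_width": finger opening in mm.
Only numpy, scipy, OpenCV 4.12 (cv2) and the standard library are available. Lean on these libraries where they do the work, as an engineer would, in place of code of your own. Each camera call takes 0.05 s, during which the arm holds its last target.

## Working session

There is one attempt and no reset: what is moved stays moved. The work goes in short steps, Python scripts to look and compute and a tool call to move; the robot and the scene stay as the last step left them, time stands still between calls to the robot, and variables do not carry over. Pictures are saved under pics/ and viewed, and the job is handed in when it is done.

Besides the shell and the picture viewer there is one more tool, called after ">>>" as a command line: name --pt "numbers of a row" for each row, then --argument value for the rest. arm_command: Moves the arm, as the interface text tells. Its arguments: {"type":"object","properties":{"moves":{"type":"array"}},"required":["moves"]}

```bash
ls; mkdir -p pics; python3 - <<'E'
from plant import bot
import cv2
print(bot.get_obs())
for n in ["side","top","wrist"]:
    c=bot.capture(n); cv2.imwrite(f"pics/{n}0.png",c["frame"])
    print(n,{k:v for k,v in c.items() if k!="frame"})
E
```

```text
pics
{'time': 0.0, 'joint_positions': array([-1.35297574e+00,  3.42732447e-01,  1.52501565e+00, -6.30168152e-06,
        1.27540610e+00, -1.45994693e-01]), 'dq': array([-0.00056604,  0.0006667 ,  0.00049091,  0.00033969,  0.00091404,
       -0.0001097 ]), 'tau': array([-3.32038595e-03, -4.31248498e+01, -2.44220906e+01,  7.13252812e-02,
        5.60352893e-02, -1.56953715e-04]), 'tool_pos': array([ 186.81050412, -490.49543538,  404.04018285]), 'tcp_rot': array([-1.7129321 ,  1.56923478,  1.79247767]), 'contact_force': array([ 0.17226116, -0.42611181, -0.65221772]), 'moment': array([ 0.01145457, -0.07825224, -0.04534691]), 'grip_width': 92.0565896246471}
side {'K': array([[602.71447625,   0.        , 325.38358093],
       [  0.        , 602.71447625, 244.39431574],
       [  0.        ,   0.        ,   1.        ]]), 'k1': -0.05656034249087968, 'origin': array([ 353.74308059, 1122.06477897,  842.09711072]), 'orientation': array([-2.14155556e+00,  2.87172432e-03, -2.93941109e+00])}
top {'K': array([[590.47509222,   0.        , 325.30781611],
       [  0.        , 590.47509222, 230.74108596],
       [  0.        ,   0.        ,   1.        ]]), 'k1': 0.05167049337463845, 'origin': array([ 4.17684578e+02, -3.90726260e-01,  1.16706806e+03]), 'orientation': array([-2.97788744,  0.01730539, -1.59895429])}
wrist {'K': array([[401.90053065,   0.        , 317.24751725],
       [  0.        , 401.90053065, 241.17422286],
       [  0.        ,   0.        ,   1.        ]]), 'k1': -0.03377309182845217, 'T_tool_cam': array([[-3.66819045e-04, -2.71814127e-01,  9.62349700e-01,
         2.00850962e+01],
       [ 9.99998648e-01, -1.64202737e-03, -8.26182913e-05,
        -6.95755736e-01],
       [ 1.60266137e-03,  9.62348369e-01,  2.71814362e-01,
        -7.31576288e+01],
       [ 0.00000000e+00,  0.00000000e+00,  0.00000000e+00,
         1.00000000e+00]])}
```

View pics/side0.png

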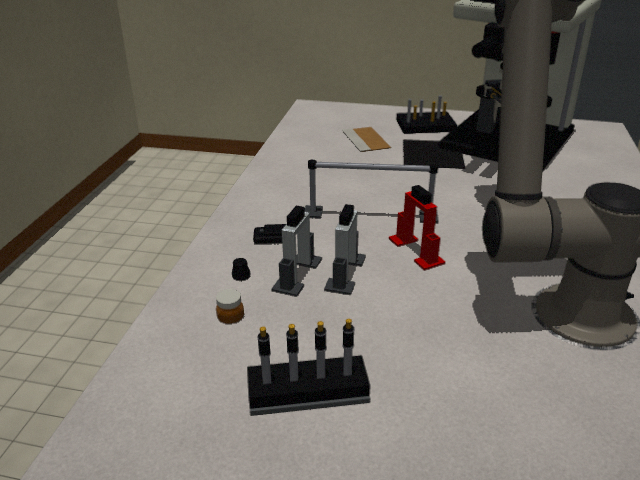

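View pics/top0.png

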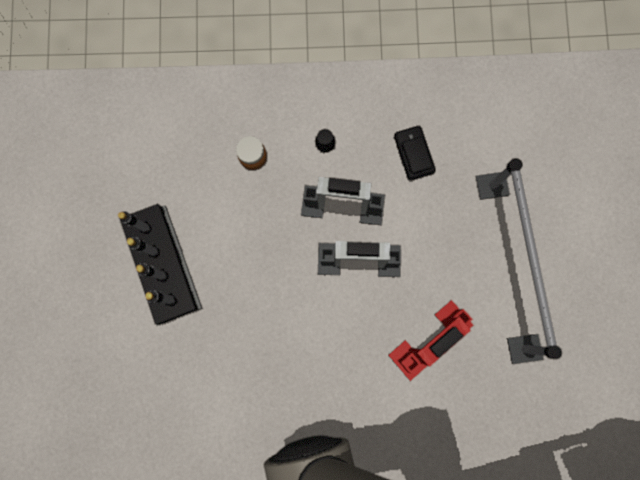

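View pics/wrist0.png

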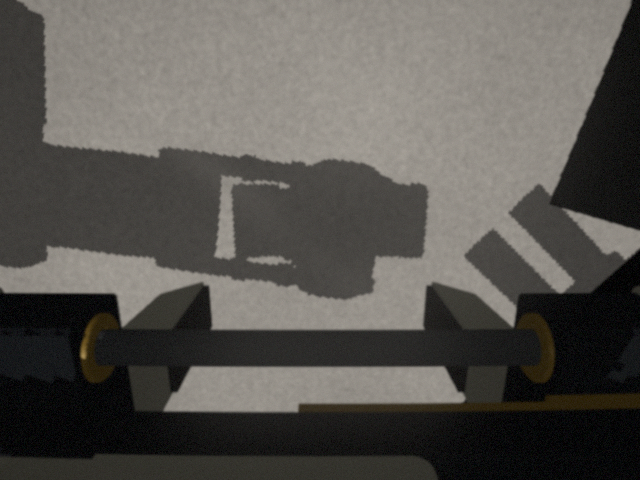

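```bash
cat > h.py <<'E'
import numpy as np, cv2
from scipy.spatial.transform import Rotation as R
from scipy.optimize import least_squares
def rot(o): return R.from_euler('xyz',o).as_matrix()
class Cam:
    def __init__(s,c,obs=None):
        s.K=np.array(c["K"]);s.k1=c["k1"];s.img=c["frame"]
        if "origin" in c: s.o=np.array(c["origin"]);s.R=rot(c["orientation"])
        else:
            T=c["T_tool_cam"];Rt=rot(obs["tcp_rot"])
            s.R=Rt@T[:3,:3];s.o=Rt@T[:3,3]+obs["tool_pos"]
    def proj(s,P):
        p=(np.atleast_2d(P)-s.o)@s.R
        q=p[:,:2]/p[:,2:];r2=(q**2).sum(1,keepdims=True)
        q=q*(1+s.k1*r2)
        return q*[s.K[0,0],s.K[1,1]]+[s.K[0,2],s.K[1,2]]
    def unproj(s,uv,z):
        d=(np.atleast_2d(np.float64(uv))-[s.K[0,2],s.K[1,2]])/[s.K[0,0],s.K[1,1]]
        q=d.copy()
        for _ in range(20): q=d/(1+s.k1*(q**2).sum(1,keepdims=True))
        ray=np.c_[q,np.ones(len(q))]@s.R.T
        return s.o+ray*((z-s.o[2])/ray[:,2:])
def get(n):
    from plant import bot
    obs=bot.get_obs();c=bot.capture(n);return Cam(c,obs),obs
def crop(img,x0,y0,x1,y1,k,name):
    c=cv2.resize(img[y0:y1,x0:x1],None,fx=k,fy=k,interpolation=cv2.INTER_CUBIC)
    c=np.clip(c.astype(float)*1.6,0,255).astype(np.uint8)
    for x in range((x0+9)//10*10,x1,10):
        cv2.line(c,((x-x0)*k,0),((x-x0)*k,4 if x%50 else 10),(0,255,255),1)
        if x%20==0: cv2.putText(c,str(x),((x-x0)*k,20),0,.35,(0,255,255),1)
    for y in range((y0+9)//10*10,y1,10):
        cv2.line(c,(0,(y-y0)*k),(4 if y%50 else 10,(y-y0)*k),(0,255,255),1)
        if y%20==0: cv2.putText(c,str(y),(10,(y-y0)*k+4),0,.35,(0,255,255),1)
    cv2.imwrite(name,c)
def world(pose,P):
    x,y,t=pose;c,s_=np.cos(t),np.sin(t)
    P=np.atleast_2d(np.float64(P));return np.c_[x+c*P[:,0]-s_*P[:,1],y+s_*P[:,0]+c*P[:,1],P[:,2]]
def fit(p0,obs):  # obs: list of (cam,localP,uv)
    f=lambda p:np.concatenate([(c.proj(world((p[0],p[1],p[2]),P))-uv).ravel() for c,P,uv in obs])
    r=least_squares(f,p0,x_scale=[100,100,1]);return r.x,r.fun.reshape(-1,2)
E
python3 - <<'E'
from h import *
import pickle
t,_=get("top");s,_=get("side")
pickle.dump((t,s),open("c0.pkl","wb"))
crop(t.img,290,160,420,290,6,"pics/a1.png")
crop(t.img,100,190,220,340,5,"pics/a2.png")
crop(t.img,460,140,580,380,3,"pics/a3.png")
crop(s.img,230,180,460,320,4,"pics/a4.png")
E
```

```text
(no output)
```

View pics/a1.png

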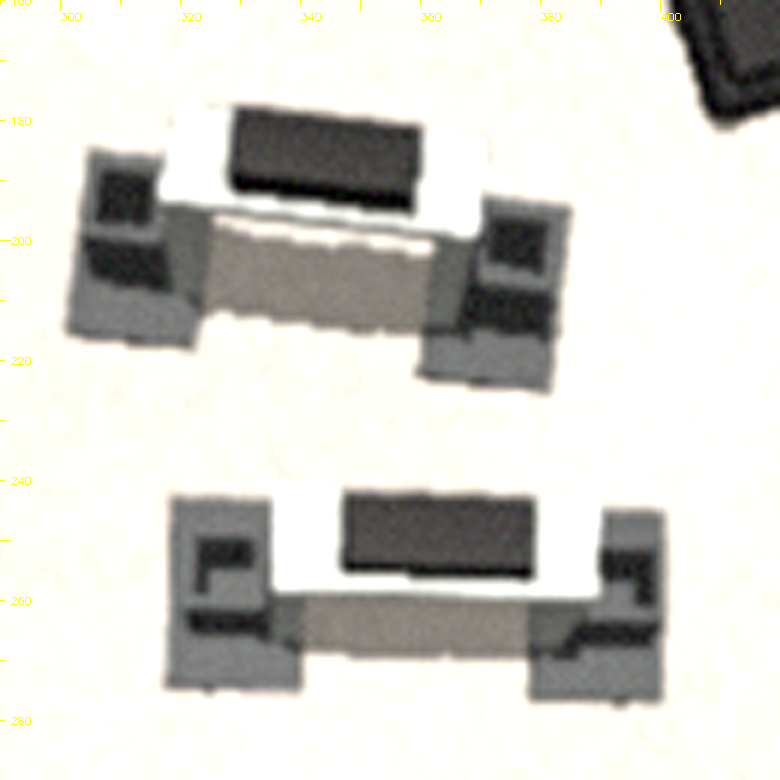

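View pics/a2.png

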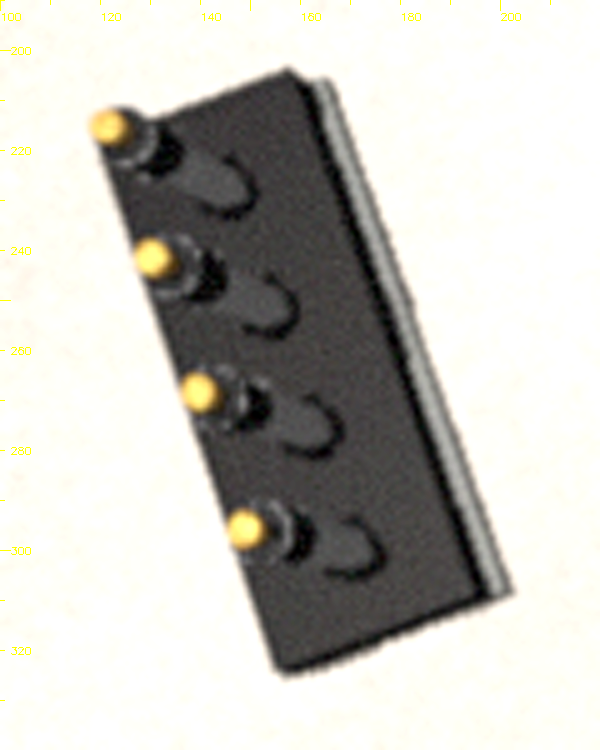

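View pics/a3.png

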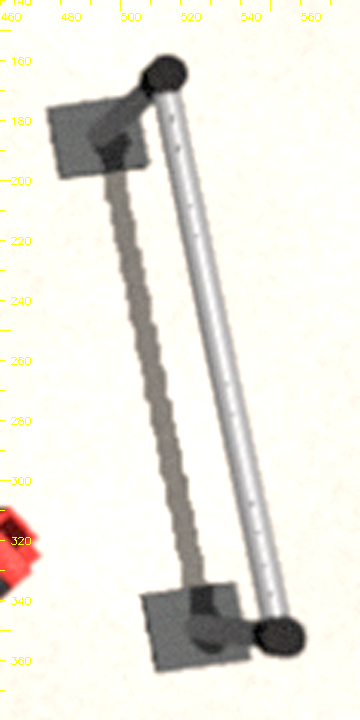

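View pics/a4.png

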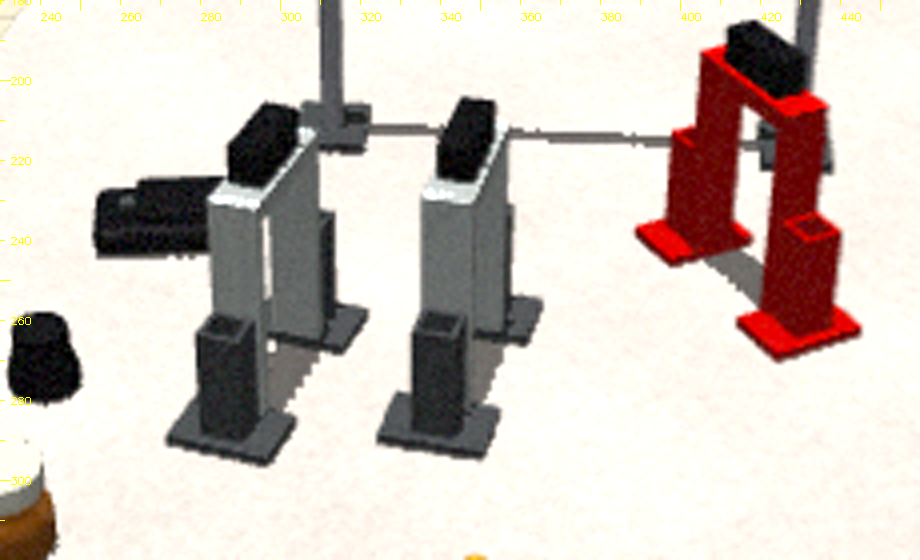

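```bash
python3 - <<'E'
from h import *
import pickle
np.set_printoptions(suppress=True,precision=2)
t,s=pickle.load(open("c0.pkl","rb"))
rib=[(-28,11,175),(28,11,175),(-28,-11,175),(28,-11,175)]
A=np.float64
holes=[(-62,0,78),(62,0,78)]
def run(n,rb,h,feet,sf):
    obs=[(t,A(rib),A(rb)),(t,A(holes),A(h)),(t,A([f[0] for f in feet]),A([f[1] for f in feet])),(s,A([(-82,32,0),(-82,-32,0)]),A(sf))]
    p,r=fit([480,0,-1.6],obs);print(n,p);print(r.T)
    p,r=fit([480,0,-1.6],obs[:2]);print(' top hi only',p)
    p,r=fit([480,0,-1.6],obs[1:2]);print(' holes',p)
run("C0",[(328.8,177.8),(360.2,180.8),(328.3,190.3),(359,193)],[(310.9,193),(376.2,200.8)],
 [((-82,-32,3),(301,215.5)),((82,-32,3),(381.7,225.3)),((82,32,3),(385.2,194.2))],[(271.8,290),(296.8,296.3)])
run("C1",[(347.2,241.8),(379.2,242.8),(347.2,255),(378.8,256.2)],[(327.3,254.5),(394.7,256.2)],
 [((-82,-32,3),(317.5,275)),((82,-32,3),(400.2,277.2)),((82,32,3),(400.5,245)),((-82,32,3),(318.3,242.5))],[(324.3,289.3),(351.3,294.5)])
P=t.unproj([(121.6,215.6),(130.4,241.6),(139.6,268.4),(149,295.8)],160);print(P)
print(np.linalg.norm(np.diff(P,axis=0),axis=1))
S=t.unproj([(158,204),(197,309.4),(156.6,324.4)],40);print(S,np.linalg.norm(np.diff(S,axis=0),axis=1))
# rail: collar centres & bar
B=t.unproj([(514.5,164.5),(553,352)],150);print("rail",B,np.linalg.norm(B[1]-B[0]))
B=s.unproj([(312,163.5),(433.5,169)],150);print("rail side",B)
E
```

```text
C0 [660.7  -22.52  -1.71]
[[-0.09  0.77 -1.03  0.64 -0.13 -0.02 -0.43  0.32 -0.05 -0.92 -0.29]
 [-0.59 -0.16 -0.74  0.02  0.89  0.12  1.19  0.27  0.25  0.04 -0.6 ]]
 top hi only [660.54 -22.47  -1.71]
 holes [661.68 -22.69  -1.72]
C1 [549.12 -50.99  -1.62]
[[-0.49  0.59 -0.72  0.87  0.02 -0.41 -0.16  0.49  0.27 -0.12 -1.08 -1.09]
 [ 0.18 -0.12 -0.14 -0.62  0.48  0.25  0.53  0.23  0.19  0.92  0.49 -0.54]]
 top hi only [549.11 -51.02  -1.63]
 holes [549.79 -51.37  -1.63]
[[622.09 365.15 160.  ]
 [575.94 348.79 160.  ]
 [529.05 331.88 160.  ]
 [481.84 314.79 160.  ]]
[48.96 49.85 50.21]
[[667.34 338.68  40.  ]
 [460.95 261.07  40.  ]
 [435.38 336.76  40.  ]] [220.5   79.89]
rail [[ 693.83 -323.42  150.  ]
 [ 370.18 -360.15  150.  ]] 325.7345334402551
rail side [[ 688.38 -321.21  150.  ]
 [ 365.83 -351.39  150.  ]]
```

```bash
cat >> h.py <<'E'
GO=159.0
def plan(x,y,z,jaw=None,obs=None):
    """grasp point target (world mm), jaw = angle (deg) of jaw axis in world xy (mod 180)"""
    from plant import bot
    o=obs or bot.get_obs();Rt=rot(o["tcp_rot"])
    g=o["tool_pos"]+Rt[:,0]*GO
    d=Rt.T@(np.array([x,y,z])-g)/10
    ja=np.degrees(np.arctan2(Rt[1,1],Rt[0,1]))
    out="grip now %s jaw %.1f q6 %.2f w %.1f | shift cm %s"%(np.round(g,1),ja,o["joint_positions"][5],o["grip_width"],np.round(d,2))
    if jaw is not None:
        e=(jaw-ja+90)%180-90
        out+=" turn %.1f (alt %.1f)"%(-e,-e+(180 if e>0 else -180))  # tool x down => turn about x is -world z
    print(out,"t=%.1f"%o["time"], "F",np.round(o["contact_force"],1))
E
python3 - <<'E'
from h import *
from plant import bot
print(bot.grip_point_offset, rot(bot.get_obs()["tcp_rot"]).round(3))
plan(530,320,350,110)
E
```

```text
159.20000000000002 [[-0.     0.356 -0.935]
 [ 0.001 -0.935 -0.356]
 [-1.    -0.001 -0.   ]]
grip now [ 186.8 -490.5  245.4] jaw -69.2 q6 -0.15 w 91.4 | shift cm [-10.41 -63.54 -60.91] turn 0.8 (alt -179.2) t=0.2 F [0.1 0.7 1. ]
```

```bash
python3 - <<'E'
from h import *
plan(500,-80,350,110)
E
```

```text
grip now [ 186.8 -490.5  245.4] jaw -69.2 q6 -0.15 w 91.4 | shift cm [-10.44 -27.23 -43.88] turn 0.8 (alt -179.2) t=0.2 F [0.1 0.7 1. ]
```

>>> arm_command --pt "-10.4 -27.2 -43.9 0.8 1" --pt "-10.4 -27.2 -43.9 0.8 1" --pt "-10.4 -27.2 -43.9 0.8 1" --pt "-10.4 -27.2 -43.9 0.8 1" --pt "-10.4 -27.2 -43.9 0.8 1" --pt "-10.4 -27.2 -43.9 0.8 1" --pt "-10.4 -27.2 -43.9 0.8 1" --pt "-10.4 -27.2 -43.9 0.8 1" --pt "-10.4 -27.2 -43.9 0.8 1" --pt "-10.4 -27.2 -43.9 0.8 1"

```text
time: 1.25
tool_pos: [485.2, -99.1, 503.9]
tcp_rot: [-2.277, 1.57, 1.215]
contact_force: [0.3, -0.4, 0.2]
grip_width: 91.9
```

```bash
python3 - <<'E'
from h import *
plan(530,320,300,110)
c,o=get("wrist");cv2.imwrite("pics/w1.png",c.img)
E
```

```text
grip now [485.2 -99.1 344.9] jaw -69.9 q6 0.86 w 91.9 | shift cm [  4.51 -37.83 -18.58] turn 0.1 (alt -179.9) t=1.2 F [ 0.3 -0.4  0.2]
```

View pics/w1.png

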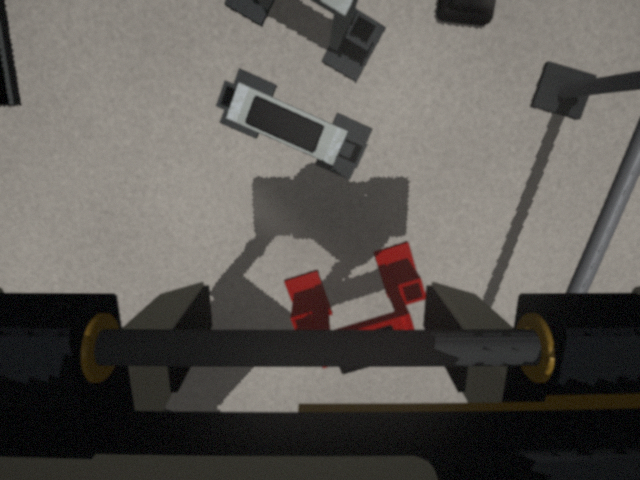

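>>> arm_command --pt "4.5 -37.8 -14 0 1" --pt "4.5 -37.8 -14 0 1" --pt "4.5 -37.8 -14 0 1" --pt "4.5 -37.8 -14 0 1" --pt "4.5 -37.8 -14 0 1" --pt "4.5 -37.8 -14 0 1" --pt "4.5 -37.8 -14 0 1" --pt "4.5 -37.8 -14 0 1" --pt "4.5 -37.8 -14 0 1" --pt "4.5 -37.8 -14 0 1"

```text
time: 2.3
tool_pos: [488.0, 310.6, 460.8]
tcp_rot: [-2.782, 1.566, 0.717]
contact_force: [-0.4, -0.5, -0.0]
grip_width: 91.5
```

```bash
python3 - <<'E'
from h import *
plan(481.8,314.8,240,110)
c,o=get("wrist");cv2.imwrite("pics/w2.png",c.img)
P=[(622.09,365.15,163),(575.94,348.79,163),(529.05,331.88,163),(481.84,314.79,163)]
print(c.proj(P).round(1))
E
```

```text
grip now [488.5 311.1 301.8] jaw -69.5 q6 1.65 w 91.5 | shift cm [ 6.17 -0.57  0.53] turn 0.5 (alt -179.5) t=2.3 F [-0.4 -0.5 -0. ]
[[312.3  12.3]
 [311.3  94.4]
 [310.8 171.1]
 [310.5 241.6]]
```

View pics/w2.png

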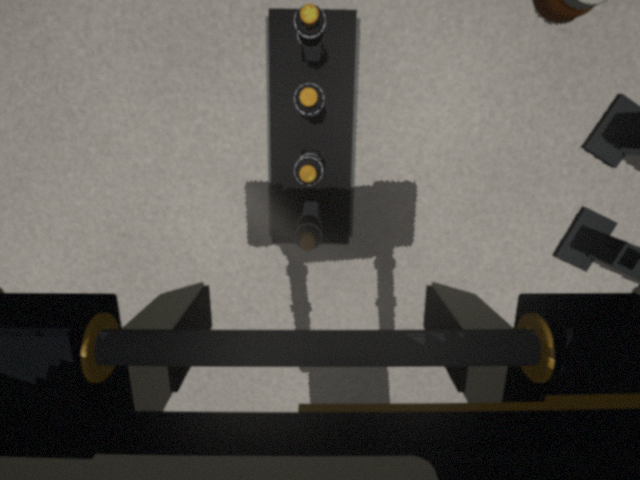

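>>> arm_command --pt "0 -0.5 0.5 0.5 0.7" --pt "5 -0.5 0.5 0.5 0.7" --pt "10 -0.5 0.5 0.5 0.7" --pt "14 -0.5 0.5 0.5 0.7" --pt "16.3 -0.5 0.5 0.5 0.7" --pt "16.3 -0.5 0.5 0.5 0.7" --pt "16.3 -0.5 0.5 0.5 0.7"

```text
time: 3.05
tool_pos: [483.0, 311.6, 299.4]
tcp_rot: [-2.95, 1.565, 0.537]
contact_force: [0.2, -0.1, 0.6]
grip_width: 64.5
```

```bash
python3 - <<'E'
from h import *
plan(481.8,314.8,138,110)
c,o=get("wrist");cv2.imwrite("pics/w3.png",c.img)
E
```

```text
grip now [483.8 312.1 140.4] jaw -70.2 q6 1.66 w 64.5 | shift cm [ 0.24 -0.33  0.1 ] turn -0.2 (alt 179.8) t=3.0 F [ 0.2 -0.1  0.6]
```

View pics/w3.png

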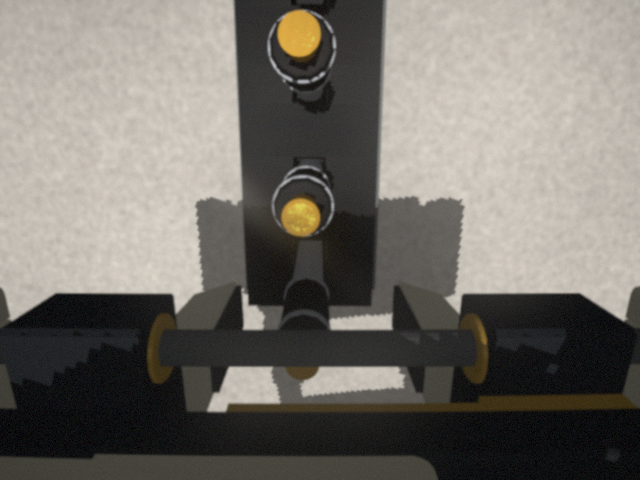

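>>> arm_command --pt "0.2 -0.4 0.1 0 0.5" --pt "0.2 -0.4 0.1 0 0.1" --pt "0.2 -0.4 0.1 0 0" --pt "0.2 -0.4 0.1 0 0" --pt "0.2 -0.4 0.1 0 0" --pt "0.2 -0.4 0.1 0 0"

```text
time: 3.7
tool_pos: [480.9, 315.4, 298.2]
tcp_rot: [-2.971, 1.563, 0.516]
contact_force: [0.8, 0.4, -0.3]
grip_width: 21.0
```

```bash
python3 - <<'E'
from h import *
plan(481.8,314.8,330,110)
E
```

```text
grip now [482.  316.  139.2] jaw -70.2 q6 1.67 w 21.0 | shift cm [-19.08   0.08  -0.09] turn -0.2 (alt 179.8) t=3.7 F [ 0.8  0.4 -0.3]
```

>>> arm_command --pt "-5 0 0 0 0" --pt "-10 0 0 0 0" --pt "-15 0 0 0 0" --pt "-19 0 0 0 0" --pt "-19 0 0 0 0"

```text
time: 4.2
tool_pos: [479.5, 314.6, 494.8]
tcp_rot: [-3.014, 1.551, 0.473]
contact_force: [0.7, -0.0, -0.6]
grip_width: 19.0
```

```bash
python3 - <<'E'
from h import *
plan(552.8,-50,330,-3.1)
E
```

```text
grip now [482.4 316.1 335.9] jaw -70.2 q6 1.67 w 19.0 | shift cm [ 0.38 36.83  5.81] turn -67.1 (alt 112.9) t=4.2 F [ 0.7 -0.  -0.6]
```

>>> arm_command --pt "0 36.8 5.8 -67 0" --pt "0 36.8 5.8 -67 0" --pt "0 36.8 5.8 -67 0" --pt "0 36.8 5.8 -67 0" --pt "0 36.8 5.8 -67 0" --pt "0 36.8 5.8 -67 0" --pt "0 36.8 5.8 -67 0" --pt "0 36.8 5.8 -67 0" --pt "0 36.8 5.8 -67 0" --pt "0 36.8 5.8 -67 0"

```text
time: 5.2
tool_pos: [550.0, -53.1, 491.2]
tcp_rot: [2.179, 1.553, 0.55]
contact_force: [0.0, -0.3, -0.7]
grip_width: 19.5
```

```bash
python3 - <<'E'
from h import *
plan(552.8,-50,330,-3.1)
c,o=get("wrist");cv2.imwrite("pics/w4.png",c.img)
print(o["tcp_rot"],rot(o["tcp_rot"])[:,0])
E
```

```text
grip now [552.5 -51.6 332.3] jaw -3.3 q6 -0.18 w 19.5 | shift cm [ 0.23  0.02 -0.16] turn -0.2 (alt 179.8) t=5.2 F [ 0.  -0.3 -0.7]
[2.17896724 1.55253688 0.55014552] [ 0.01556437  0.00954571 -0.9998333 ]
```

View pics/w4.png

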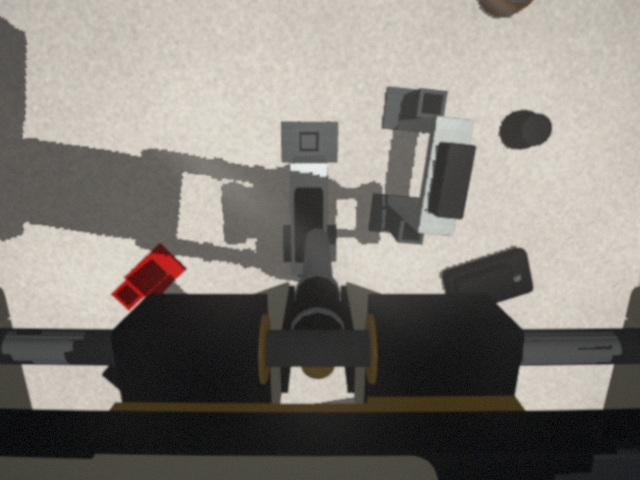

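```bash
python3 - <<'E'
from h import *
import pickle
c,o=get("wrist");pickle.dump((c,o),open("cw4.pkl","wb"))
crop(c.img,260,80,480,260,3,"pics/w4c.png")
for p in [(549.4,-51.2,-1.625),(661,-22.6,-1.715)]:
    print(c.proj(world(p,[(-62,0,78),(62,0,78),(-28,11,175),(28,11,175),(-28,-11,175),(28,-11,175)])).round(1).tolist())
Rt=rot(o["tcp_rot"]);g=o["tool_pos"]+Rt[:,0]*159
print(c.proj([g+Rt[:,0]*131,g-Rt[:,0]*24]))
E
```

```text
[[309.9, 144.8], [311.2, 267.7], [325.1, 195.5], [325.2, 266.8], [295.6, 195.8], [297.0, 267.2]]
[[432.1, 106.9], [413.4, 234.1], [478.6, 148.9], [465.2, 223.4], [449.2, 146.2], [437.1, 221.1]]
[[317.85048256 237.66741964]
 [319.41260748 363.3983692 ]]
```

View pics/w4c.png

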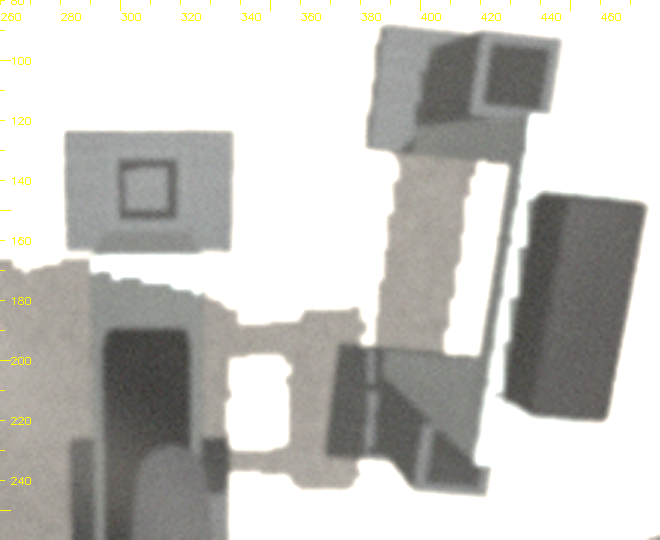

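```bash
python3 - <<'E'
from h import *
plan(550.2,10.5,280,-3.1)
E
```

```text
grip now [552.4 -49.3 332.9] jaw -3.3 q6 -0.18 w 19.2 | shift cm [ 5.35 -0.65 -5.9 ] turn -0.2 (alt 179.8) t=5.3 F [ 0.7  0.2 -1. ]
```

>>> arm_command --pt "0 -0.6 -5.9 0 0" --pt "0 -0.6 -5.9 0 0" --pt "0 -0.6 -5.9 0 0" --pt "5.3 -0.6 -5.9 0 0"

```text
time: 5.7
tool_pos: [548.9, 9.7, 448.0]
tcp_rot: [1.874, 1.539, 0.247]
contact_force: [1.4, -0.0, -0.4]
grip_width: 19.2
```

```bash
python3 - <<'E'
from h import *
from plant import bot
print(rot(bot.get_obs()["tcp_rot"])[:,0])
plan(550.2,10.5,225,-3.1)
E
```

```text
[ 0.03065042  0.00773181 -0.99950026]
grip now [553.7  10.9 289.1] jaw -3.2 q6 -0.07 w 19.2 | shift cm [ 6.39 -0.54  0.12] turn -0.1 (alt 179.9) t=5.7 F [ 1.4 -0.  -0.4]
```

>>> arm_command --pt "-3 -0.5 0 0 0"

```text
time: 5.8
tool_pos: [538.0, 10.5, 460.5]
tcp_rot: [-2.473, 1.556, 2.183]
contact_force: [-1.7, -0.1, -2.7]
grip_width: 19.2
```

```bash
python3 - <<'E'
from h import *
from plant import bot
o=bot.get_obs()
print(rot(o["tcp_rot"])[:,0],o["joint_positions"],o["dq"])
plan(550.2,10.5,225,-3.1)
E
```

```text
[-0.00836814  0.01192103 -0.99989393] [-0.12583261  0.33184409  1.38397661  0.01087606  1.43557865 -0.07123124] [-6.86944869e-04 -3.84357023e-01 -8.60844806e-01 -1.31469786e-03
  8.34972902e-01 -1.45317550e-03]
grip now [536.7  12.4 301.6] jaw -3.2 q6 -0.07 w 19.2 | shift cm [7.64 1.43 0.2 ] turn -0.1 (alt 179.9) t=5.8 F [-1.7 -0.1 -2.7]
```

>>> arm_command --pt "0 1.5 0.2 0 0" --pt "2 1.7 0.2 0 0" --pt "5 1.7 0.2 0 0" --pt "6.5 1.7 0.2 0 0" --pt "7.2 1.7 0.2 0 0" --pt "7.2 1.7 0.2 0 0" --pt "7.2 1.7 0.2 0 0" --pt "7.2 1.7 0.2 0 0"

```text
time: 6.6
tool_pos: [554.5, 8.3, 389.5]
tcp_rot: [-2.592, 1.558, 2.064]
contact_force: [0.3, -0.2, -0.7]
grip_width: 19.4
```

```bash
python3 - <<'E'
from h import *
c,o=get("wrist");cv2.imwrite("pics/w5.png",c.img)
u=rot(o["tcp_rot"])[:,0];print(u)
s,_=get("side");crop(s.img,220,160,400,310,4,"pics/s5.png")
plan(552.3-131*u[0],11.7-131*u[1],225,-3.1)
E
```

```text
[-0.00620798  0.01154521 -0.99991408]
grip now [553.3  10.2 230.3] jaw -3.2 q6 -0.07 w 19.4 | shift cm [ 0.53 -0.02  0.01] turn -0.1 (alt 179.9) t=6.7 F [0.3 0.5 0.3]
```

View pics/w5.png

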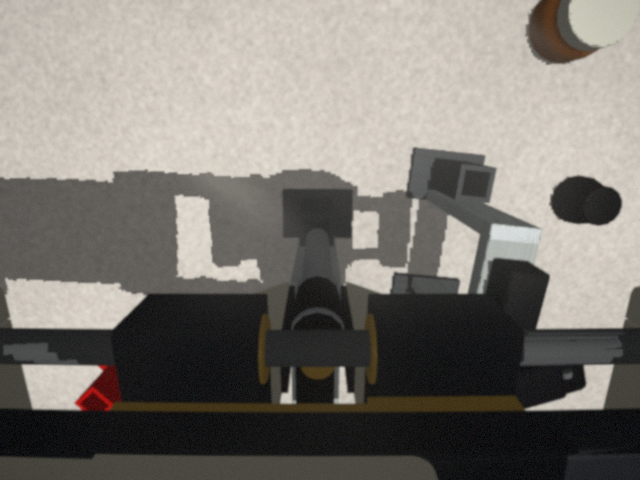

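View pics/s5.png

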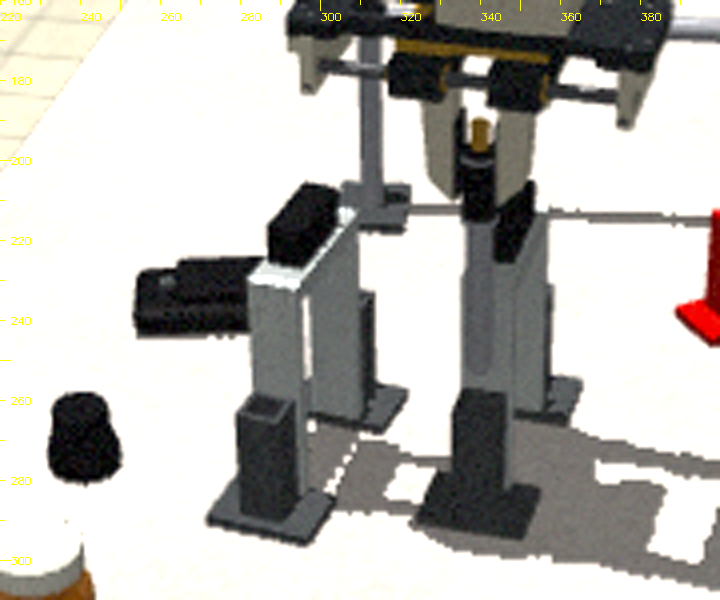

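>>> arm_command --pt "1 0 0 0 0" --pt "2 0 0 0 0" --pt "3 0 0 0 0" --pt "4 0 0 0 0" --pt "4 0 0 0 0"

```text
time: 7.2
tool_pos: [553.8, 8.9, 347.2]
tcp_rot: [-2.39, 1.555, 2.266]
contact_force: [-0.2, -0.0, -1.2]
grip_width: 19.3
```

```bash
python3 - <<'E'
from h import *
c,o=get("side");crop(c.img,220,160,400,310,4,"pics/s6.png")
plan(552.3,11.7,139,-3.1)
E
```

```text
grip now [552.6  10.7 189.2] jaw -3.2 q6 -0.07 w 19.1 | shift cm [ 5.02  0.01 -0.04] turn -0.1 (alt 179.9) t=7.2 F [ 0.2 -0.4 -0.8]
```

View pics/s6.png

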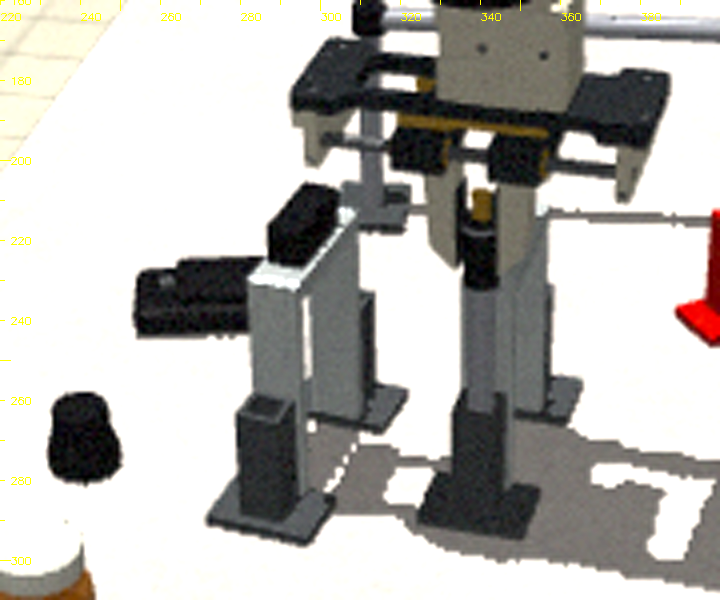

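It is inside the tube (foot z ≈ 57, no force). Continue down.

>>> arm_command --pt "1 0 0 0 0" --pt "2 0 0 0 0" --pt "3 0 0 0 0" --pt "4 0 0 0 0" --pt "4.6 0 0 0 0" --pt "4.8 0 0 0 0" --pt "4.8 0 0 0 0"

```text
time: 7.95
tool_pos: [553.6, 9.4, 299.9]
tcp_rot: [-2.429, 1.556, 2.227]
contact_force: [0.3, 0.1, -0.6]
grip_width: 19.4
```

```bash
python3 - <<'E'
from h import *
plan(552.3,11.7,139,-3.1)
E
```

```text
grip now [552.1  11.3 141. ] jaw -3.2 q6 -0.07 w 19.4 | shift cm [ 0.2   0.02 -0.04] turn -0.1 (alt 179.9) t=8.0 F [ 0.3  0.1 -0.6]
```

>>> arm_command --pt "0 0 0 0 0.45" --pt "0 0 0 0 0.45" --pt "0 0 0 0 0.45" --pt "-3 0 0 0 0.5" --pt "-7 0 0 0 0.6" --pt "-10 0 0 0 0.6" --pt "-10 0 0 0 0.6" --pt "-10 0 0 0 0.6"

```text
time: 8.75
tool_pos: [554.3, 8.2, 400.4]
tcp_rot: [-2.497, 1.557, 2.159]
contact_force: [0.7, -0.4, -0.2]
grip_width: 55.3
```

```bash
python3 - <<'E'
from h import *
c,o=get("side");crop(c.img,220,160,400,310,4,"pics/s7.png")
print(c.proj([(552.3,11.7,163),(552.3,11.7,78)]))
o=get("wrist")[1];print(rot(o["tcp_rot"])[:,0])
plan(528.5,333,260,110)
E
```

```text
[[339.31121715 227.06314565]
 [338.94971982 259.3054343 ]]
[-0.01022069  0.01204127 -0.99987526]
grip now [552.3  10.2 239.8] jaw -3.2 q6 -0.07 w 54.9 | shift cm [ -1.6   -4.21 -32.12] turn 66.8 (alt -113.2) t=8.8 F [-0.2 -0.4  0.4]
```

View pics/s7.png

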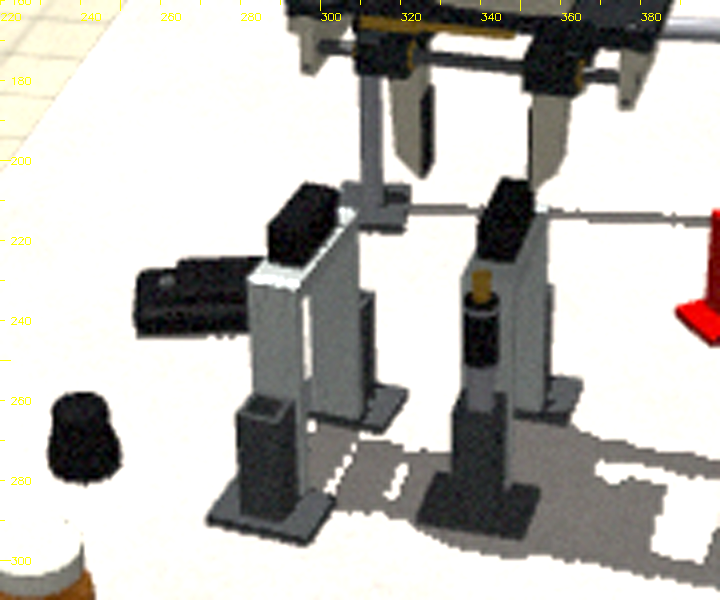

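>>> arm_command --pt "-1 -4.2 -32.1 67 0.7" --pt "-1 -4.2 -32.1 67 0.7" --pt "-1 -4.2 -32.1 67 0.7" --pt "-1 -4.2 -32.1 67 0.7" --pt "-1 -4.2 -32.1 67 0.7" --pt "-1 -4.2 -32.1 67 0.7" --pt "-1 -4.2 -32.1 67 0.7" --pt "-1 -4.2 -32.1 67 0.7" --pt "-1 -4.2 -32.1 67 0.7" --pt "-1 -4.2 -32.1 67 0.7"

```text
time: 9.85
tool_pos: [530.1, 331.5, 411.1]
tcp_rot: [-0.99, 1.553, 2.498]
contact_force: [0.1, -0.4, -0.3]
grip_width: 64.2
```

```bash
python3 - <<'E'
from h import *
from plant import bot
print(rot(bot.get_obs()["tcp_rot"])[:,0])
plan(529,333,138,110)
E
```

```text
[-0.014352    0.01077234 -0.99983898]
grip now [527.8 333.2 252.1] jaw -70.2 q6 1.65 w 64.2 | shift cm [11.41  0.23 -0.22] turn -0.2 (alt 179.8) t=9.8 F [ 0.1 -0.4 -0.3]
```

>>> arm_command --pt "4 0.2 -0.2 0 0.7" --pt "8 0.2 -0.2 0 0.7" --pt "10.5 0.2 -0.2 0 0.7" --pt "11.4 0.2 -0.2 0 0.7" --pt "11.4 0.2 -0.2 0 0.7" --pt "11.4 0.2 -0.2 0 0.3" --pt "11.4 0.2 -0.2 0 0" --pt "11.4 0.2 -0.2 0 0" --pt "11.4 0.2 -0.2 0 0" --pt "11.4 0.2 -0.2 0 0"

```text
time: 10.85
tool_pos: [531.1, 331.5, 297.6]
tcp_rot: [-1.029, 1.553, 2.459]
contact_force: [-0.2, 0.6, 0.2]
grip_width: 28.7
```

```bash
python3 - <<'E'
from h import *
from plant import bot
print(rot(bot.get_obs()["tcp_rot"])[:,0])
plan(529,333,300,110)
E
```

```text
[-0.01367883  0.01112662 -0.99984453]
grip now [528.9 333.3 138.6] jaw -70.2 q6 1.65 w 28.7 | shift cm [-16.14  -0.21   0.15] turn -0.2 (alt 179.8) t=10.8 F [-0.2  0.6  0.2]
```

Still closing (28.7 mm); hold, then lift.

>>> arm_command --pt "0 0 0 0 0" --pt "0 0 0 0 0" --pt "0 0 0 0 0"

```text
time: 11.15
tool_pos: [531.1, 331.5, 297.7]
tcp_rot: [-1.046, 1.553, 2.442]
contact_force: [0.7, -0.4, 0.5]
grip_width: 19.4
```

>>> arm_command --pt "-5 0 0 0 0" --pt "-10 0 0 0 0" --pt "-15 0 0 0 0" --pt "-18 0 0 0 0" --pt "-18 0 0 0 0" --pt "-18 0 0 0 0" --pt "-18 0 0 0 0"

```text
time: 11.85
tool_pos: [533.4, 329.5, 475.7]
tcp_rot: [-0.875, 1.551, 2.613]
contact_force: [0.1, -0.3, -1.1]
grip_width: 19.1
```

```bash
python3 - <<'E'
from h import *
from plant import bot
u=rot(bot.get_obs()["tcp_rot"])[:,0];print(u)
T=world((549.4,-51.2,-1.625),[(62,0,78)])[0];print(T)
plan(T[0]-131*u[0],T[1]-131*u[1],320,-3.1)
E
```

```text
[-0.01672461  0.00976346 -0.99981246]
[ 546.04101763 -113.10894311   78.        ]
grip now [530.8 331.  316.7] jaw -70.2 q6 1.65 w 19.1 | shift cm [-0.79 42.48 13.48] turn -67.1 (alt 112.9) t=11.8 F [ 0.1 -0.3 -1.1]
```

>>> arm_command --pt "-2 4.2 1.4 -8 0" --pt "-2.5 42.5 13.5 -67 0" --pt "-2.5 42.5 13.5 -67 0" --pt "-2.5 42.5 13.5 -67 0" --pt "-2.5 42.5 13.5 -67 0" --pt "-2.5 42.5 13.5 -67 0" --pt "-2.5 42.5 13.5 -67 0" --pt "-2.5 42.5 13.5 -67 0" --pt "-2.5 42.5 13.5 -67 0" --pt "-2.5 42.5 13.5 -67 0"

```text
time: 12.85
tool_pos: [550.8, -119.7, 493.9]
tcp_rot: [-1.978, 1.548, 2.678]
contact_force: [-0.1, 0.3, -0.4]
grip_width: 19.2
```

```bash
python3 - <<'E'
from h import *
c,o=get("wrist");cv2.imwrite("pics/w8.png",c.img)
u=rot(o["tcp_rot"])[:,0];print(u)
T=world((549.4,-51.2,-1.625),[(62,0,78)])[0];print(T,c.proj(T))
plan(T[0]-131*u[0],T[1]-131*u[1],320,-3.1)
E
```

```text
[-0.02034635  0.01016512 -0.99974131]
[ 546.04101763 -113.10894311   78.        ] [[320.98767146 201.71746284]]
grip now [ 547.7 -121.2  334.7] jaw -3.4 q6 -0.29 w 19.4 | shift cm [ 1.47  0.09 -0.67] turn -0.3 (alt 179.7) t=12.9 F [-0.7 -2.7 -0.6]
```

View pics/w8.png

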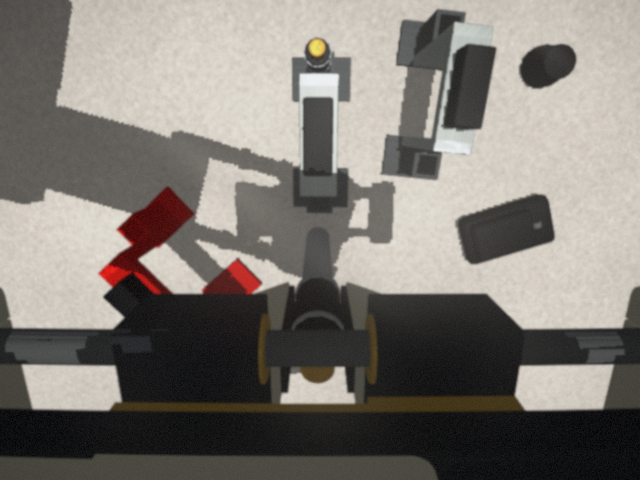

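```bash
python3 - <<'E'
from h import *
import pickle
c,o=get("wrist")
crop(c.img,280,20,480,220,4,"pics/w8c.png")
for p in [(549.4,-51.2,-1.625),(661,-22.6,-1.715)]:
    print(c.proj(world(p,[(-62,0,78),(62,0,78),(-28,11,175),(28,11,175),(-28,-11,175),(28,-11,175),(-62,0,163)])).round(1).tolist())
E
```

```text
[[320.0, 64.3], [320.7, 198.2], [334.2, 93.9], [334.0, 173.9], [303.0, 94.2], [304.2, 174.1], [318.5, 45.4]]
[[448.8, 22.6], [428.2, 162.2], [498.8, 41.9], [484.0, 126.1], [467.1, 38.7], [453.7, 123.3], [485.0, -8.7]]
```

View pics/w8c.png

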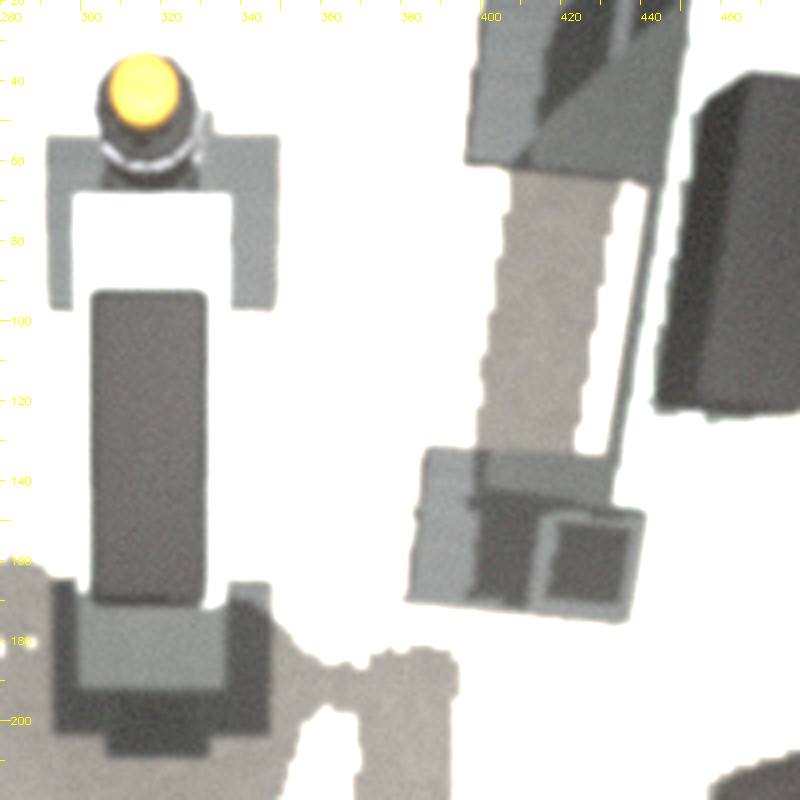

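>>> arm_command --pt "0 0 -0.9 0 0" --pt "0 0 -0.9 0 0" --pt "4 0 -0.9 0 0"

```text
time: 13.25
tool_pos: [551.5, -109.1, 457.7]
tcp_rot: [-2.091, 1.558, 2.563]
contact_force: [0.8, -0.7, -0.0]
grip_width: 19.3
```

```bash
python3 - <<'E'
from h import *
from plant import bot
u=rot(bot.get_obs()["tcp_rot"])[:,0];print(u)
T=[545.5,-112.1]
plan(T[0]-131*u[0],T[1]-131*u[1],225,-3.1)
E
```

```text
[-0.01074124  0.0070155  -0.9999177 ]
grip now [ 549.8 -108.   298.7] jaw -3.3 q6 -0.27 w 19.3 | shift cm [ 7.37 -0.18  0.56] turn -0.2 (alt 179.8) t=13.2 F [ 0.8 -0.7 -0. ]
```

>>> arm_command --pt "0 -0.3 0.5 0 0" --pt "2 -0.3 0.5 0 0" --pt "4 -0.3 0.5 0 0" --pt "6 -0.3 0.5 0 0" --pt "7 -0.3 0.5 0 0" --pt "7 -0.3 0.5 0 0" --pt "7 -0.3 0.5 0 0"

```text
time: 13.95
tool_pos: [547.8, -113.2, 389.0]
tcp_rot: [-2.127, 1.56, 2.529]
contact_force: [0.7, -0.2, -0.3]
grip_width: 19.3
```

```bash
python3 - <<'E'
from h import *
c,o=get("side");crop(c.img,220,100,400,250,4,"pics/s9.png")
t,o=get("top");crop(t.img,290,160,420,290,6,"pics/t9.png")
u=rot(o["tcp_rot"])[:,0];print(u)
T=[545.5,-112.1]
plan(T[0]-131*u[0],T[1]-131*u[1],225,-3.1)
E
```

```text
[-0.00867037  0.00627938 -0.9999427 ]
grip now [ 546.4 -112.4  230.2] jaw -3.3 q6 -0.29 w 19.6 | shift cm [0.52 0.03 0.06] turn -0.2 (alt 179.8) t=14.1 F [ 0.5 -0.2 -1.4]
```

View pics/s9.png

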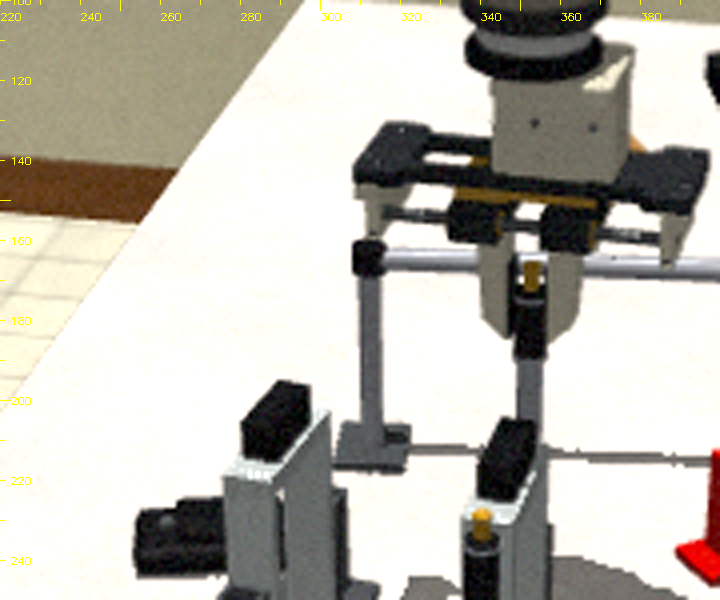

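View pics/t9.png

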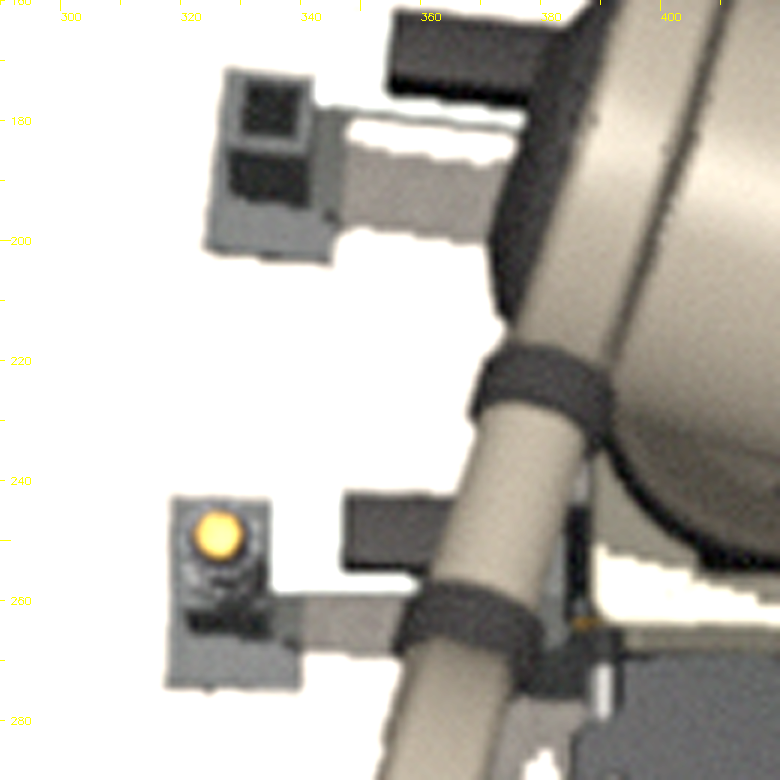

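>>> arm_command --pt "1 0 0.1 0 0" --pt "2 0 0.1 0 0" --pt "3 0 0.1 0 0" --pt "4 0 0.1 0 0" --pt "4 0 0.1 0 0" --pt "4 0 0.1 0 0"

```text
time: 14.65
tool_pos: [547.4, -114.1, 348.8]
tcp_rot: [-2.122, 1.559, 2.533]
contact_force: [-0.5, -1.0, -0.1]
grip_width: 19.6
```

```bash
python3 - <<'E'
from h import *
c,o=get("wrist");cv2.imwrite("pics/w10.png",c.img)
u=rot(o["tcp_rot"])[:,0];print(u)
plan(545.5,-112.1,139,-3.1)
E
```

```text
[-0.00929481  0.00647681 -0.99993583]
grip now [ 546.1 -113.2  190.3] jaw -3.3 q6 -0.29 w 19.6 | shift cm [ 5.13 -0.03 -0.08] turn -0.2 (alt 179.8) t=14.7 F [-0.5 -0.6 -1.2]
```

View pics/w10.png

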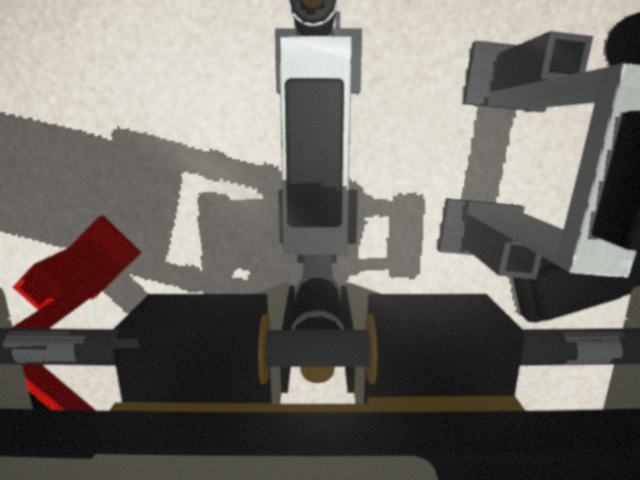

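>>> arm_command --pt "1 0 0 0 0" --pt "2 0 0 0 0" --pt "3 0 0 0 0" --pt "4 0 0 0 0" --pt "4.7 0 0 0 0" --pt "4.9 0 0 0 0" --pt "4.9 0 0 0 0"

```text
time: 15.4
tool_pos: [547.1, -113.9, 299.9]
tcp_rot: [-2.136, 1.56, 2.519]
contact_force: [0.5, -0.2, 0.3]
grip_width: 19.3
```

```bash
python3 - <<'E'
from h import *
plan(545.5,-112.1,139,-3.1)
E
```

```text
grip now [ 545.7 -112.9  140.9] jaw -3.3 q6 -0.29 w 19.3 | shift cm [ 0.19 -0.02 -0.08] turn -0.2 (alt 179.8) t=15.4 F [ 0.5 -0.2  0.3]
```

>>> arm_command --pt "0 0 0 0 0.45" --pt "0 0 0 0 0.45" --pt "0 0 0 0 0.45" --pt "-3 0 0 0 0.5" --pt "-7 0 0 0 0.6" --pt "-10 0 0 0 0.6" --pt "-10 0 0 0 0.6" --pt "-10 0 0 0 0.6"

```text
time: 16.2
tool_pos: [547.9, -114.5, 400.4]
tcp_rot: [-2.179, 1.561, 2.476]
contact_force: [-0.2, 0.7, -0.7]
grip_width: 55.0
```

```bash
python3 - <<'E'
from h import *
o=get("wrist")[1];print(rot(o["tcp_rot"])[:,0])
plan(576,350,255,110)
E
```

```text
[-0.00748133  0.00587963 -0.99995473]
grip now [ 546.2 -113.4  240.3] jaw -3.3 q6 -0.29 w 54.7 | shift cm [ -1.19   0.3  -46.44] turn 66.7 (alt -113.3) t=16.2 F [-0.  -0.3 -0.5]
```

>>> arm_command --pt "-1.5 0.3 -46.4 67 0.6" --pt "-1.5 0.3 -46.4 67 0.6" --pt "-1.5 0.3 -46.4 67 0.6" --pt "-1.5 0.3 -46.4 67 0.6" --pt "-1.5 0.3 -46.4 67 0.6" --pt "-1.5 0.3 -46.4 67 0.6" --pt "-1.5 0.3 -46.4 67 0.6" --pt "-1.5 0.3 -46.4 67 0.6" --pt "-1.5 0.3 -46.4 67 0.6" --pt "-1.5 0.3 -46.4 67 0.6"

```text
time: 17.25
tool_pos: [577.1, 351.1, 415.0]
tcp_rot: [-0.754, 1.557, 2.73]
contact_force: [1.0, 0.4, -0.5]
grip_width: 55.2
```

```bash
python3 - <<'E'
from h import *
import pickle
t,_=get("top");s,o=get("side");pickle.dump((t,s),open("c2.pkl","wb"))
print(rot(o["tcp_rot"])[:,0])
plan(576,350,138,110)
crop(t.img,290,130,450,290,5,"pics/t11.png")
crop(s.img,220,170,400,310,4,"pics/s11.png")
E
```

```text
[-0.01307686  0.00914145 -0.99987271]
grip now [574.4 354.7 255.2] jaw -70.0 q6 1.66 w 55.6 | shift cm [11.71  0.63 -0.11] turn 0.0 (alt -180.0) t=17.4 F [-0.2 -0.5 -0.7]
```

View pics/t11.png

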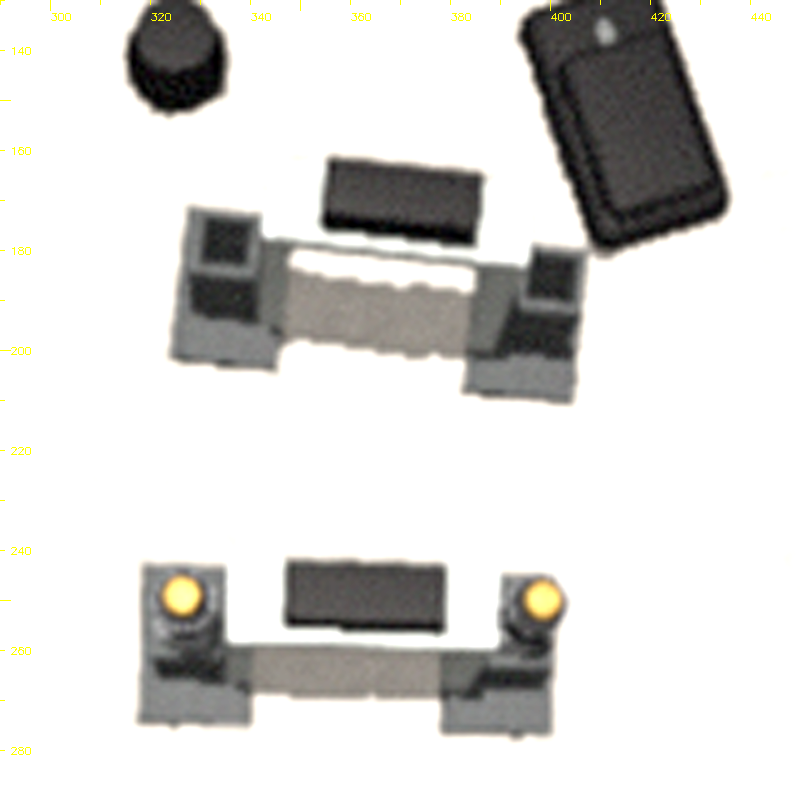

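View pics/s11.png

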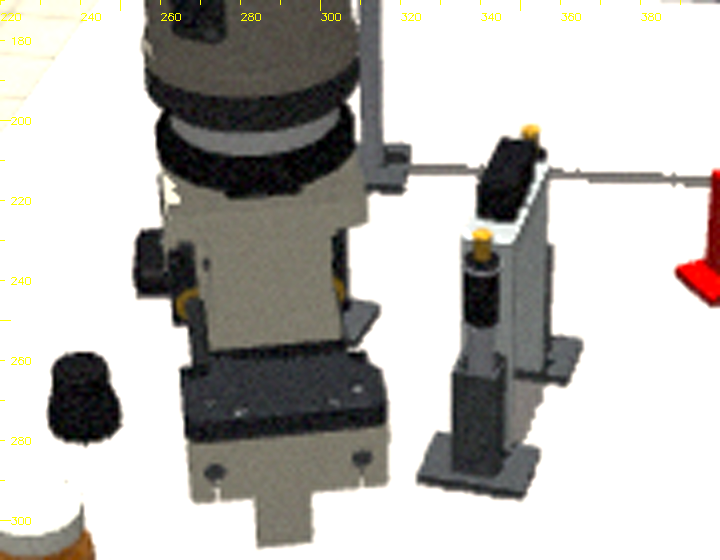

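```bash
python3 - <<'E'
from h import *
import pickle
np.set_printoptions(suppress=True,precision=2)
t,s=pickle.load(open("c2.pkl","rb"))
A=np.float64
obs=[(t,A([(-62,0,78),(62,0,78),(-28,11,175),(28,11,175),(-28,-11,175),(28,-11,175)]),A([(335.4,178),(400.8,185),(355.8,161.4),(386.8,164.6),(354.4,173),(384.8,176.6)])),(t,A([(-82,-32,3),(82,-32,3)]),A([(324,201.6),(404.8,210.6)]))]
p,r=fit([700,-60,-1.7],obs);print(p,r.T)
print(world(p,[(-62,0,78),(62,0,78)]))
print(np.degrees(p[2])+90)
E
```

```text
[688.83 -69.39  -1.72] [[-0.28 -0.38 -0.53  0.69 -0.51  1.4  -0.52 -0.01]
 [ 0.54  0.65 -0.87 -0.61 -0.22 -0.32  0.53  0.53]]
[[ 697.77   -8.03   78.  ]
 [ 679.89 -130.74   78.  ]]
-8.293017446587342
```

>>> arm_command --pt "4 0.4 0 0 0.6" --pt "8 0.5 0 0 0.6" --pt "10.5 0.5 0 0 0.6" --pt "11.6 0.5 0 0 0.6" --pt "11.6 0.5 0 0 0.6" --pt "11.6 0.5 0 0 0.3" --pt "11.6 0.5 0 0 0" --pt "11.6 0.5 0 0 0" --pt "11.6 0.5 0 0 0" --pt "11.6 0.5 0 0 0"

```text
time: 18.35
tool_pos: [576.6, 349.8, 298.7]
tcp_rot: [-0.876, 1.556, 2.615]
contact_force: [-0.0, -1.2, 0.8]
grip_width: 19.9
```

>>> arm_command --pt "0 0 0 0 0" --pt "0 0 0 0 0"

```text
time: 18.55
tool_pos: [576.7, 349.7, 298.8]
tcp_rot: [-0.87, 1.557, 2.622]
contact_force: [0.1, -0.2, 0.8]
grip_width: 19.5
```

```bash
python3 - <<'E'
from h import *
from plant import bot
print(rot(bot.get_obs()["tcp_rot"])[:,0])
plan(576,350,138,110)
E
```

```text
[-0.01234279  0.00706778 -0.99989885]
grip now [574.7 350.8 139.8] jaw -70.0 q6 1.65 w 19.5 | shift cm [ 0.18  0.13 -0.1 ] turn 0.0 (alt -180.0) t=18.6 F [ 0.1 -0.2  0.8]
```

>>> arm_command --pt "-5 0 0 0 0" --pt "-10 0 0 0 0" --pt "-13 0 0 0 0" --pt "-14 0 0 0 0" --pt "-14 0 0 0 0" --pt "-14 0 0 0 0"

```text
time: 19.15
tool_pos: [578.3, 348.7, 436.5]
tcp_rot: [-0.697, 1.554, 2.795]
contact_force: [-0.5, -1.2, -0.8]
grip_width: 19.7
```

```bash
python3 - <<'E'
from h import *
from plant import bot
u=rot(bot.get_obs()["tcp_rot"])[:,0];print(u)
plan(697.3-131*u[0],-7-131*u[1]-0,270,-8.3)
E
```

```text
[-0.01559177  0.00563734 -0.99986255]
grip now [575.8 349.6 277.5] jaw -70.0 q6 1.65 w 19.7 | shift cm [ 0.36 37.81  0.62] turn -61.7 (alt 118.3) t=19.1 F [-0.5 -1.2 -0.8]
```

>>> arm_command --pt "0 37.8 0.6 -62 0" --pt "0 37.8 0.6 -62 0" --pt "0 37.8 0.6 -62 0" --pt "0 37.8 0.6 -62 0" --pt "0 37.8 0.6 -62 0" --pt "0 37.8 0.6 -62 0" --pt "0 37.8 0.6 -62 0" --pt "0 37.8 0.6 -62 0" --pt "0 37.8 0.6 -62 0" --pt "0 37.8 0.6 -62 0"

```text
time: 20.15
tool_pos: [702.3, -9.4, 429.5]
tcp_rot: [-1.749, 1.549, 2.822]
contact_force: [0.6, 0.1, -0.8]
grip_width: 19.4
```

```bash
python3 - <<'E'
from h import *
c,o=get("wrist");cv2.imwrite("pics/w12.png",c.img)
s,o=get("side");crop(s.img,220,130,400,300,4,"pics/s12.png")
t,o=get("top");crop(t.img,290,130,420,260,6,"pics/t12.png")
u=rot(o["tcp_rot"])[:,0];print(u)
plan(697.3-131*u[0],-7-131*u[1]-0,225,-8.3)
E
```

```text
[-0.01827063  0.0064319  -0.99981239]
grip now [699.1  -6.  272.6] jaw -7.9 q6 0.02 w 19.0 | shift cm [4.76 0.17 0.19] turn 0.4 (alt -179.6) t=20.3 F [ 0.5  0.2 -0.8]
```

View pics/w12.png

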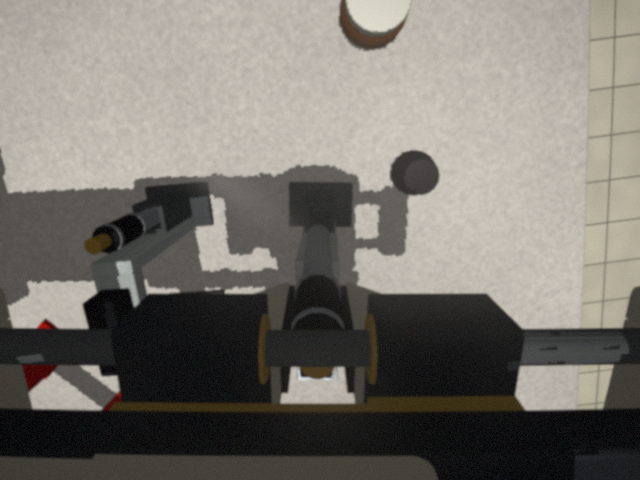

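View pics/s12.png

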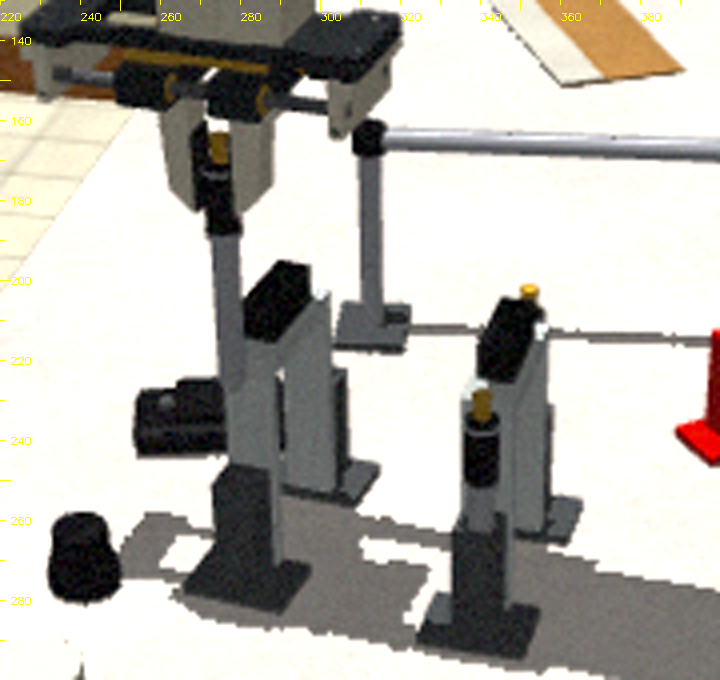

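```bash
python3 - <<'E'
from h import *
s,o=get("side")
u=rot(o["tcp_rot"])[:,0];g=o["tool_pos"]+u*159
print("foot",g+131.8*u,"side",s.proj([g+131.8*u,g-24*u]))
print("tube", s.proj([(697.3,-7,78),(697.8,-8,78)]))
q=(688.83,-69.39,-1.718)
print(s.proj(world(q,[(-82,32,0),(-82,-32,0),(-75,13,78),(-75,-13,78),(-49,13,78),(-49,-13,78),(82,-32,0)])).round(1).tolist())
crop(s.img,250,210,330,310,7,"pics/s12b.png")
E
```

```text
foot [696.82141303  -5.21459161 140.84158766] side [[277.88825119 225.2178441 ]
 [273.51260349 162.15727756]]
tube [[279.1179607  248.00272928]
 [279.02386253 247.75004581]]
[[264.8, 276.9], [289.5, 282.3], [271.6, 249.6], [281.9, 251.7], [276.1, 243.9], [286.3, 245.9], [314.3, 246.7]]
```

View pics/s12b.png

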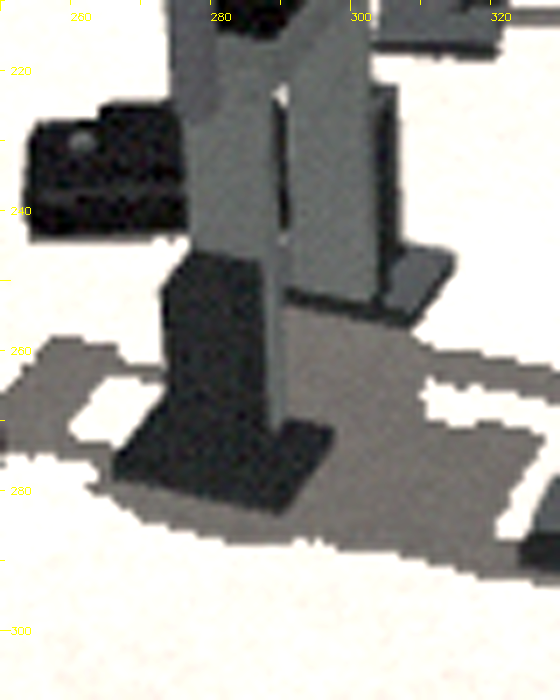

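View pics/t12.png

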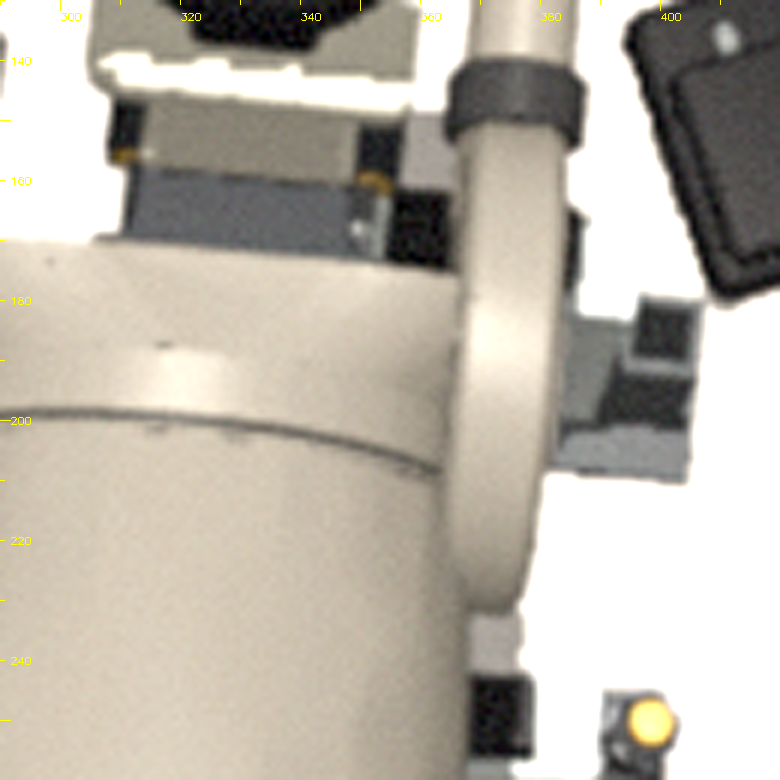

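```bash
python3 - <<'E'
from h import *
from plant import bot
u=rot(bot.get_obs()["tcp_rot"])[:,0]
for z in (225,185,141): plan(696-131.8*u[0],-6.3-131.8*u[1],z,-8.3)
E
```

```text
grip now [699.2  -5.9 273.1] jaw -7.9 q6 0.02 w 19.3 | shift cm [ 4.81 -0.    0.15] turn 0.4 (alt -179.6) t=20.4 F [ 0.3 -0.8 -0.7]
grip now [699.2  -5.9 273.1] jaw -7.9 q6 0.02 w 19.3 | shift cm [8.81 0.07 0.16] turn 0.4 (alt -179.6) t=20.4 F [ 0.3 -0.8 -0.7]
grip now [699.2  -5.9 273.1] jaw -7.9 q6 0.02 w 19.3 | shift cm [13.21  0.14  0.18] turn 0.4 (alt -179.6) t=20.4 F [ 0.3 -0.8 -0.7]
```

>>> arm_command --pt "2 0 0.15 0 0" --pt "4 0 0.15 0 0" --pt "4.8 0 0.15 0 0" --pt "5.8 0 0.15 0 0" --pt "6.8 0 0.15 0 0" --pt "7.8 0 0.15 0 0" --pt "7.8 0 0.15 0 0" --pt "7.8 0 0.15 0 0"

```text
time: 21.15
tool_pos: [700.3, -8.1, 354.0]
tcp_rot: [-1.764, 1.553, 2.811]
contact_force: [-0.3, -1.5, -0.9]
grip_width: 19.6
```

```bash
python3 - <<'E'
from h import *
s,o=get("side");crop(s.img,240,170,340,290,6,"pics/s13.png")
u=rot(o["tcp_rot"])[:,0];print(u)
plan(696-131.8*u[0],-6.3-131.8*u[1],141,-8.3)
E
```

```text
[-0.01708895  0.00586578 -0.99983677]
grip now [697.8  -7.1 195.4] jaw -7.9 q6 0.02 w 19.3 | shift cm [5.44 0.14 0.01] turn 0.4 (alt -179.6) t=21.2 F [ 0.6 -1.1 -1.4]
```

View pics/s13.png

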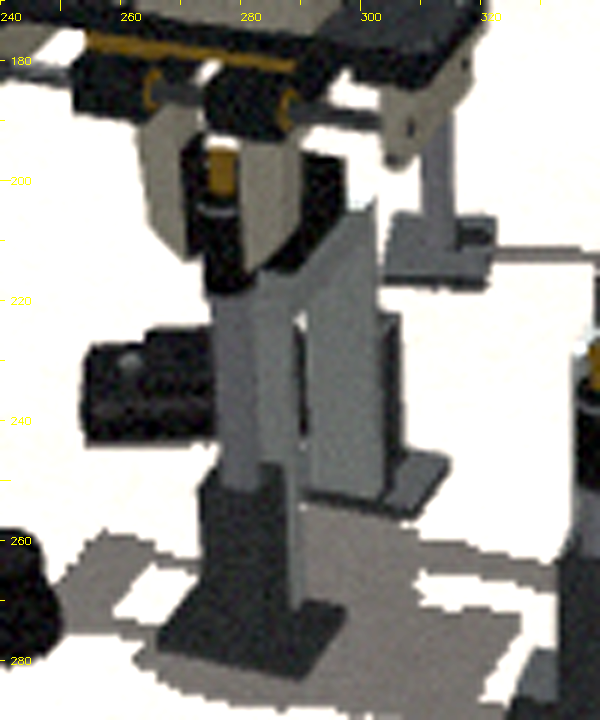

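>>> arm_command --pt "1 0 0 0 0" --pt "2 0 0 0 0" --pt "3 0.05 0 0 0" --pt "4 0.05 0 0 0" --pt "5 0.1 0 0 0" --pt "5.3 0.1 0 0 0" --pt "5.3 0.1 0 0 0"

```text
time: 21.9
tool_pos: [700.4, -7.9, 300.3]
tcp_rot: [-1.754, 1.552, 2.821]
contact_force: [-0.7, -1.4, -1.7]
grip_width: 19.5
```

```bash
python3 - <<'E'
from h import *
plan(696,-6.3,141,-8.3)
E
```

```text
grip now [697.5  -6.9 141.3] jaw -7.9 q6 0.02 w 19.5 | shift cm [ 0.04 -0.16 -0.04] turn 0.4 (alt -179.6) t=21.9 F [-0.7 -1.4 -1.7]
```

>>> arm_command --pt "0 0 0 0 0.45" --pt "0 0 0 0 0.45" --pt "0 0 0 0 0.45" --pt "-3 0 0 0 0.5" --pt "-7 0 0 0 0.6" --pt "-9 0 0 0 0.6" --pt "-11 0 0 0 0.6"

```text
time: 22.6
tool_pos: [702.3, -8.4, 412.5]
tcp_rot: [-1.799, 1.554, 2.775]
contact_force: [0.5, -0.6, -1.1]
grip_width: 55.0
```

```bash
python3 - <<'E'
from h import *
s,o=get("side");crop(s.img,240,170,340,290,6,"pics/s14.png")
print(rot(o["tcp_rot"])[:,0]);print(s.proj((696,-6.5,163)))
plan(621,366.5,255,110)
E
```

```text
[-0.01566527  0.00600776 -0.99985924]
[[277.94808178 216.51015068]]
grip now [700.8  -7.6 257.2] jaw -7.9 q6 0.02 w 55.1 | shift cm [  0.51 -13.03 -35.96] turn 62.1 (alt -117.9) t=22.6 F [0.4 0.7 2.9]
```

View pics/s14.png

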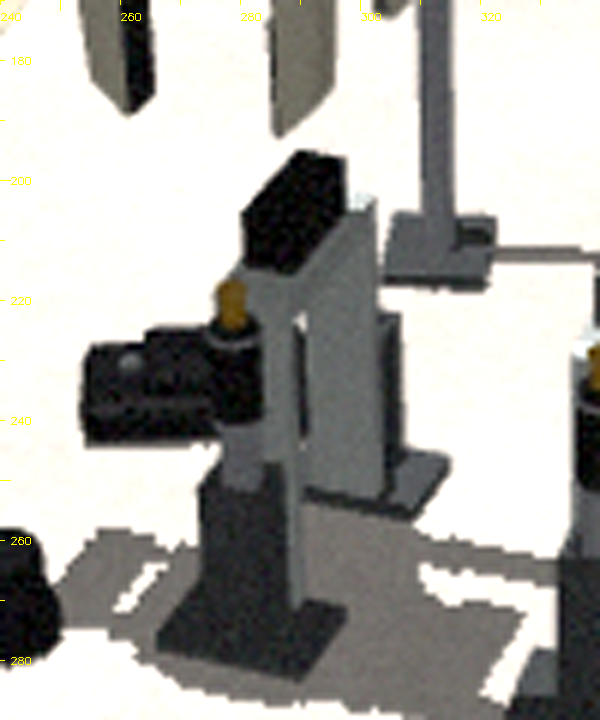

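>>> arm_command --pt "0 -13 -36 62 0.6" --pt "0 -13 -36 62 0.6" --pt "0 -13 -36 62 0.6" --pt "0 -13 -36 62 0.6" --pt "0 -13 -36 62 0.6" --pt "0 -13 -36 62 0.6" --pt "0 -13 -36 62 0.6" --pt "0 -13 -36 62 0.6" --pt "0 -13 -36 62 0.6" --pt "0 -13 -36 62 0.6"

```text
time: 23.65
tool_pos: [622.6, 367.0, 418.3]
tcp_rot: [-0.765, 1.559, 2.731]
contact_force: [0.1, 0.8, 0.6]
grip_width: 55.1
```

```bash
python3 - <<'E'
from h import *
from plant import bot
print(rot(bot.get_obs()["tcp_rot"])[:,0])
plan(621.5,367,138,110)
E
```

```text
[-0.01092681  0.00476143 -0.99992896]
grip now [620.8 367.7 259.3] jaw -69.7 q6 1.64 w 55.1 | shift cm [12.13  0.19 -0.14] turn 0.3 (alt -179.7) t=23.6 F [0.1 0.8 0.6]
```

>>> arm_command --pt "4 0.2 -0.1 0 0.6" --pt "8 0.2 -0.1 0 0.6" --pt "11 0.2 -0.1 0 0.6" --pt "12.1 0.2 -0.1 0 0.6" --pt "12.1 0.2 -0.1 0 0.6" --pt "12.1 0.2 -0.1 0 0.3" --pt "12.1 0.2 -0.1 0 0" --pt "12.1 0.2 -0.1 0 0" --pt "12.1 0.2 -0.1 0 0" --pt "12.1 0.2 -0.1 0 0"

```text
time: 24.65
tool_pos: [622.9, 366.1, 297.9]
tcp_rot: [-0.819, 1.559, 2.676]
contact_force: [-0.3, -0.4, 1.6]
grip_width: 19.6
```

>>> arm_command --pt "0 0 0 0 0" --pt "0 0 0 0 0"

```text
time: 24.85
tool_pos: [622.8, 366.1, 298.0]
tcp_rot: [-0.823, 1.559, 2.672]
contact_force: [0.2, -0.3, -0.2]
grip_width: 19.3
```

```bash
python3 - <<'E'
from h import *
from plant import bot
print(rot(bot.get_obs()["tcp_rot"])[:,0])
plan(621.5,367,138,110)
E
```

```text
[-0.01008136  0.00511421 -0.9999361 ]
grip now [621.2 367.  139. ] jaw -69.7 q6 1.64 w 19.3 | shift cm [ 0.1   0.01 -0.03] turn 0.3 (alt -179.7) t=24.9 F [ 0.2 -0.3 -0.2]
```

>>> arm_command --pt "-5 0 0 0 0" --pt "-10 0 0 0 0" --pt "-15 0 0 0 0" --pt "-19 0 0 0 0" --pt "-19 0 0 0 0" --pt "-19 0 0 0 0"

```text
time: 25.45
tool_pos: [624.6, 365.1, 488.6]
tcp_rot: [-0.963, 1.56, 2.532]
contact_force: [0.1, -0.7, -0.9]
grip_width: 19.3
```

```bash
python3 - <<'E'
from h import *
from plant import bot
u=rot(bot.get_obs()["tcp_rot"])[:,0];print(u)
plan(678.6-131*u[0],-129-131*u[1],330,-8.3)
E
```

```text
[-0.00849762  0.0059323  -0.9999463 ]
grip now [623.3 366.1 329.7] jaw -69.7 q6 1.64 w 19.3 | shift cm [-0.38 48.47 11.9 ] turn -61.4 (alt 118.6) t=25.4 F [ 0.1 -0.7 -0.9]
```

>>> arm_command --pt "-0.5 48.5 11.9 -61.4 0" --pt "-0.5 48.5 11.9 -61.4 0" --pt "-0.5 48.5 11.9 -61.4 0" --pt "-0.5 48.5 11.9 -61.4 0" --pt "-0.5 48.5 11.9 -61.4 0" --pt "-0.5 48.5 11.9 -61.4 0" --pt "-0.5 48.5 11.9 -61.4 0" --pt "-0.5 48.5 11.9 -61.4 0" --pt "-0.5 48.5 11.9 -61.4 0" --pt "-0.5 48.5 11.9 -61.4 0"

```text
time: 26.45
tool_pos: [680.6, -128.0, 487.6]
tcp_rot: [-1.948, 1.556, 2.619]
contact_force: [0.3, -0.7, 0.1]
grip_width: 19.4
```

```bash
python3 - <<'E'
from h import *
from plant import bot
u=rot(bot.get_obs()["tcp_rot"])[:,0];print(u)
plan(678.6-131*u[0],-129-131*u[1],235,-8.3)
E
```

```text
[-0.01271909  0.00731885 -0.99989232]
grip now [ 678.6 -126.9  328.6] jaw -8.3 q6 -0.15 w 19.4 | shift cm [9.36 0.34 0.33] turn -0.0 (alt 180.0) t=26.4 F [ 0.3 -0.7  0.1]
```

>>> arm_command --pt "0 0.2 0.3 0 0" --pt "4 0.2 0.3 0 0" --pt "7 0.3 0.3 0 0" --pt "9 0.3 0.3 0 0" --pt "9.4 0.3 0.3 0 0" --pt "9.4 0.3 0.3 0 0" --pt "9.4 0.3 0.3 0 0"

```text
time: 27.15
tool_pos: [682.1, -130.5, 394.5]
tcp_rot: [-1.974, 1.557, 2.594]
contact_force: [-0.4, -0.8, 1.0]
grip_width: 19.3
```

```bash
python3 - <<'E'
from h import *
s,o=get("side");crop(s.img,230,110,350,270,5,"pics/s15.png")
t,o=get("top");crop(t.img,320,130,450,260,6,"pics/t15.png")
w,o=get("wrist");cv2.imwrite("pics/w15.png",w.img)
u=rot(o["tcp_rot"])[:,0];print(u)
g=o["tool_pos"]+159*u
print(s.proj([g+131*u,(678.6,-129,78)]),w.proj([(678.6,-129,78)]))
for z in (190,141): plan(678.6-131*u[0],-129-131*u[1],z,-8.3)
E
```

```text
[-0.01030346  0.00657059 -0.99992533]
[[298.82397165 213.15193144]
 [299.32673571 222.58744915]] [[317.62747056 228.86511288]]
grip now [ 680.3 -129.6  236. ] jaw -8.3 q6 -0.16 w 19.0 | shift cm [4.6  0.02 0.06] turn 0.0 (alt -180.0) t=27.3 F [-0.  -0.1 -0.6]
grip now [ 680.3 -129.6  236. ] jaw -8.3 q6 -0.16 w 19.0 | shift cm [9.5  0.07 0.08] turn 0.0 (alt -180.0) t=27.3 F [-0.  -0.1 -0.6]
```

View pics/s15.png

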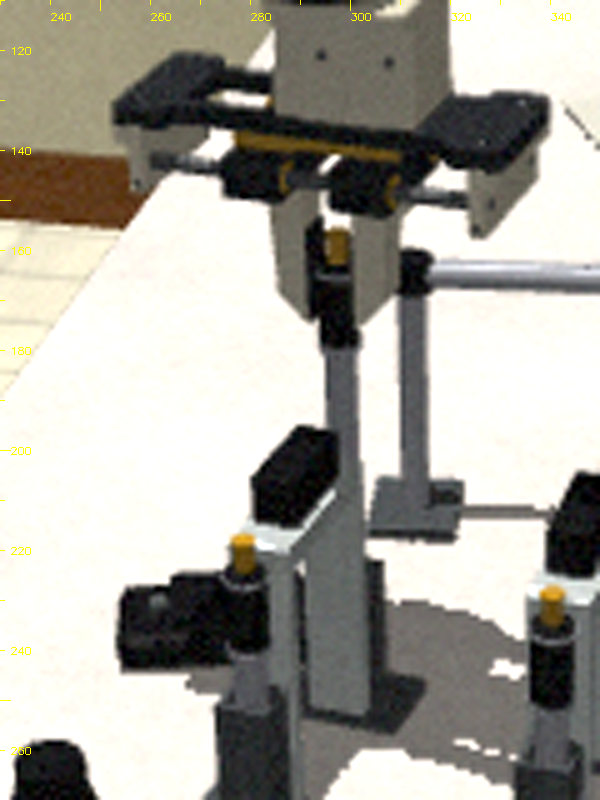

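View pics/t15.png

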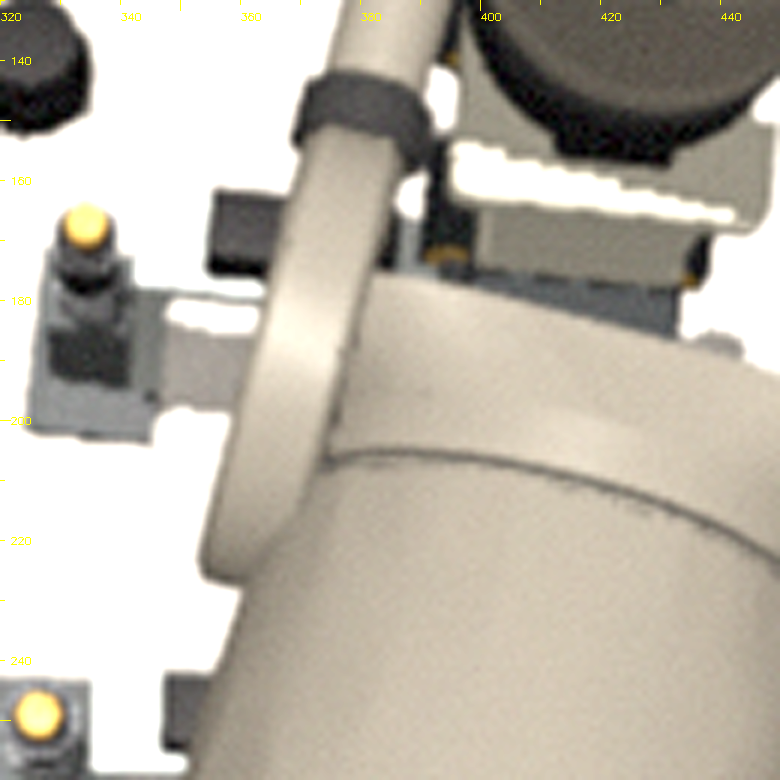

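View pics/w15.png

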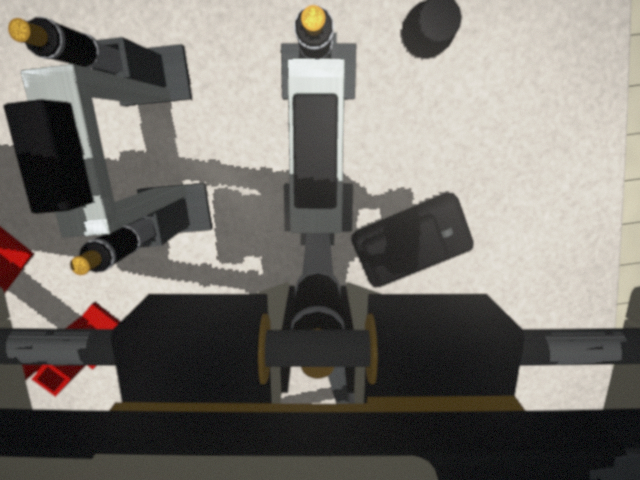

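>>> arm_command --pt "1 0 0.05 0 0" --pt "2 0 0.05 0 0" --pt "3 0 0.05 0 0" --pt "4 0 0.05 0 0" --pt "4.5 0 0.05 0 0" --pt "4.5 0 0.05 0 0"

```text
time: 27.9
tool_pos: [681.3, -131.1, 348.5]
tcp_rot: [-1.914, 1.556, 2.653]
contact_force: [0.1, -2.2, -0.8]
grip_width: 19.4
```

```bash
python3 - <<'E'
from h import *
w,o=get("wrist");cv2.imwrite("pics/w16.png",w.img)
u=rot(o["tcp_rot"])[:,0]
plan(678.6-131*u[0],-129-131*u[1],141,-8.3)
E
```

```text
grip now [ 679.5 -130.   190.2] jaw -8.3 q6 -0.16 w 19.0 | shift cm [ 4.92  0.14 -0.  ] turn -0.0 (alt 180.0) t=27.9 F [-0.9 -1.6 -1.1]
```

View pics/w16.png

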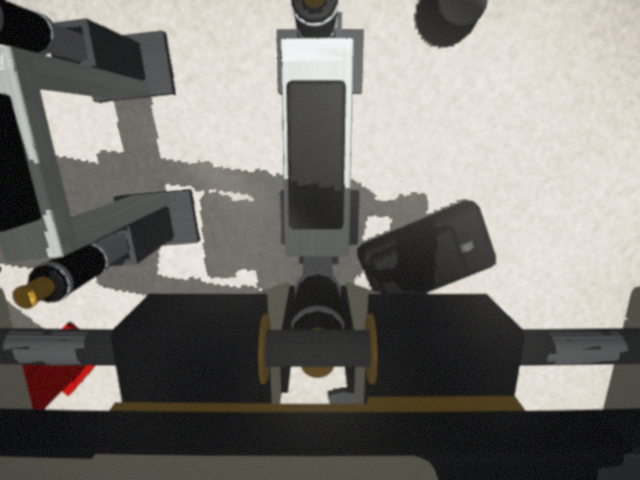

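>>> arm_command --pt "1 0 0 0 0" --pt "2 0.05 -0.05 0 0" --pt "3 0.05 -0.05 0 0" --pt "4 0.1 -0.05 0 0" --pt "4.8 0.1 -0.05 0 0" --pt "4.8 0.1 -0.05 0 0" --pt "4.8 0.1 -0.05 0 0"

```text
time: 28.65
tool_pos: [681.7, -130.4, 300.4]
tcp_rot: [-1.905, 1.556, 2.662]
contact_force: [-0.7, -2.1, -1.7]
grip_width: 19.2
```

```bash
python3 - <<'E'
from h import *
plan(678.6,-129,141,-8.3)
E
```

```text
grip now [ 679.6 -129.3  141.5] jaw -8.3 q6 -0.16 w 19.2 | shift cm [ 0.05 -0.1  -0.01] turn -0.0 (alt 180.0) t=28.6 F [-0.7 -2.1 -1.7]
```

>>> arm_command --pt "0 0 0 0 0.45" --pt "0 0 0 0 0.45" --pt "0 0 0 0 0.45" --pt "-3 0 0 0 0.5" --pt "-7 0 0 0 0.6" --pt "-9 0 0 0 0.6" --pt "-11 0 0 0 0.6" --pt "-11 0 0 0 0.6" --pt "-11 0 0 0 0.6"

```text
time: 29.55
tool_pos: [683.1, -131.0, 410.2]
tcp_rot: [-1.926, 1.556, 2.641]
contact_force: [0.2, -1.0, -0.3]
grip_width: 55.1
```

```bash
python3 - <<'E'
from h import *
s,o=get("side");crop(s.img,220,170,400,310,4,"pics/s17.png")
plan(531,-200,300,6.4)
E
```

```text
grip now [ 680.7 -129.7  250.2] jaw -8.3 q6 -0.16 w 55.1 | shift cm [ -4.81 -13.88   9.09] turn -14.7 (alt 165.3) t=29.6 F [-0.7  0.   0.3]
```

View pics/s17.png

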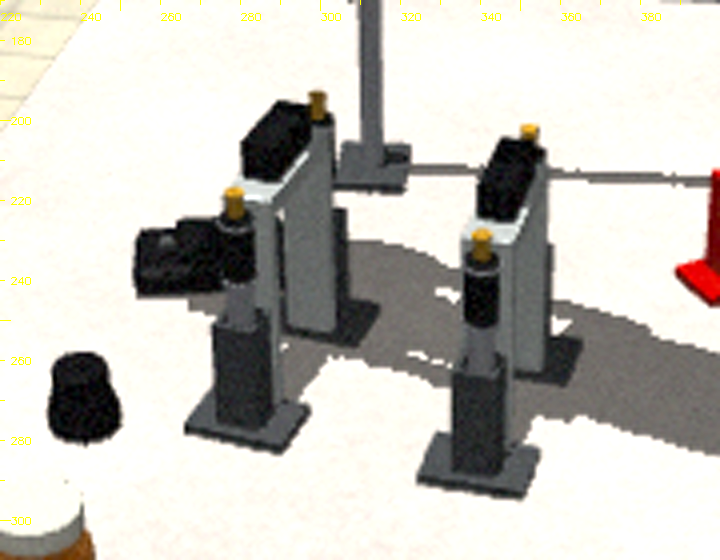

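```bash
python3 - <<'E'
from h import *
s,o=get("side")
print(s.proj([(679,-129.3,163),(696.5,-6.6,163),(545.5,-112.5,163),(552,11.3,163)]).round(1))
crop(s.img,270,180,370,230,8,"pics/s17b.png")
E
```

```text
[[298.3 192.2]
 [277.7 216.5]
 [351.7 200.6]
 [339.5 227. ]]
```

View pics/s17b.png

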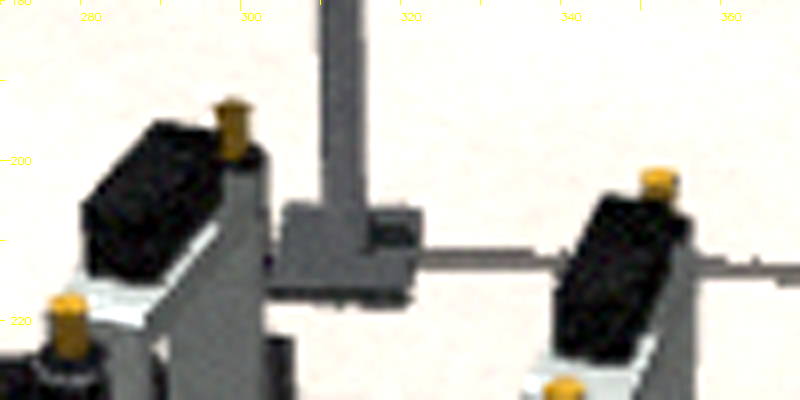

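```bash
python3 - <<'E'
from h import *
plan(548.9,-50.2,235,-3.1)
E
```

```text
grip now [ 680.5 -129.8  249.7] jaw -8.3 q6 -0.16 w 55.2 | shift cm [  1.75 -14.15  -5.96] turn -5.2 (alt 174.8) t=29.6 F [-0.4 -0.8 -0.4]
```

>>> arm_command --pt "0 -14.1 -6 -5.2 0.6" --pt "0 -14.1 -6 -5.2 0.6" --pt "0 -14.1 -6 -5.2 0.6" --pt "0 -14.1 -6 -5.2 0.6" --pt "0 -14.1 -6 -5.2 0.6" --pt "0 -14.1 -6 -5.2 0.6"

```text
time: 30.25
tool_pos: [553.2, -51.8, 411.4]
tcp_rot: [-1.985, 1.554, 2.673]
contact_force: [0.6, -0.4, 0.5]
grip_width: 55.0
```

```bash
python3 - <<'E'
from h import *
w,o=get("wrist");cv2.imwrite("pics/w18.png",w.img);print(rot(o["tcp_rot"])[:,0])
t,o=get("top");cv2.imwrite("pics/t18.png",t.img)
plan(548.9,-50.2,172,-3.1)
E
```

```text
[-0.01510248  0.00765315 -0.99985666]
grip now [550.9 -50.8 252.1] jaw -3.1 q6 -0.18 w 55.0 | shift cm [ 8.01 -0.08  0.  ] turn -0.0 (alt 180.0) t=30.4 F [ 0.7  0.8 -0.6]
```

View pics/w18.png

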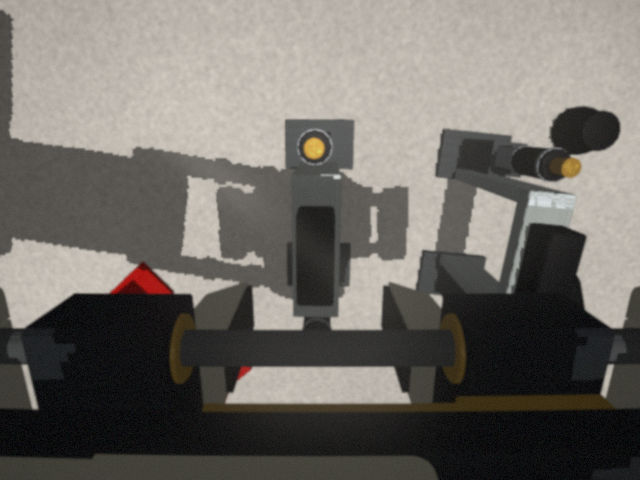

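>>> arm_command --pt "3 0 0 0 0.6" --pt "6 -0.1 0 0 0.6" --pt "7.5 -0.1 0 0 0.6" --pt "7.9 -0.1 0 0 0.6" --pt "7.9 -0.1 0 0 0.6" --pt "7.9 -0.1 0 0 0.3" --pt "7.9 -0.1 0 0 0" --pt "7.9 -0.1 0 0 0" --pt "7.9 -0.1 0 0 0" --pt "7.9 -0.1 0 0 0"

```text
time: 31.35
tool_pos: [551.2, -51.4, 332.5]
tcp_rot: [-1.992, 1.554, 2.665]
contact_force: [-0.0, -0.8, 1.0]
grip_width: 21.4
```

```bash
python3 - <<'E'
from h import *
plan(548.9,-50.2,172,-3.1)
s,o=get("side");crop(s.img,220,120,400,300,4,"pics/s18.png")
E
```

```text
grip now [548.8 -50.2 173.6] jaw -3.1 q6 -0.18 w 21.4 | shift cm [0.16 0.01 0.  ] turn -0.0 (alt 180.0) t=31.4 F [-0.  -0.8  1. ]
```

View pics/s18.png

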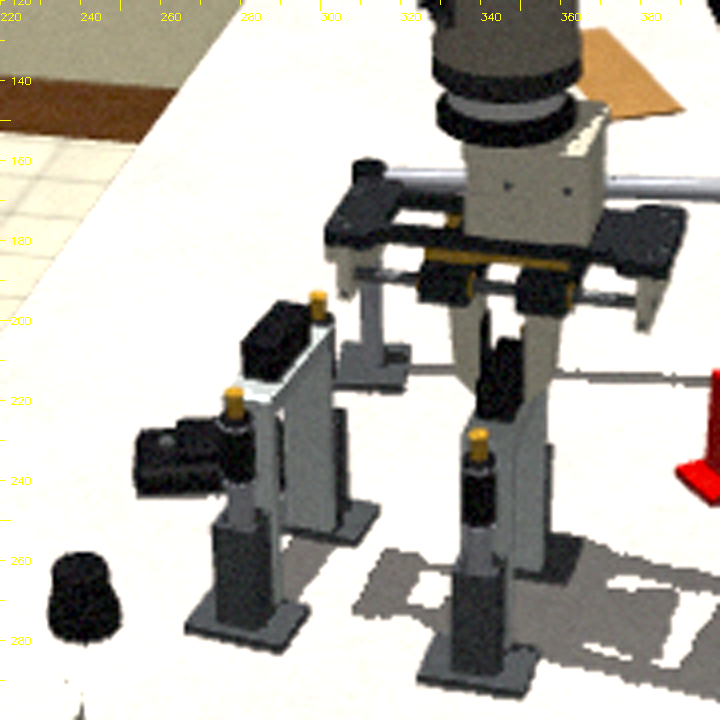

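>>> arm_command --pt "0 0 0 0 0" --pt "-1 0 0 0 0" --pt "-4 0 0 0 0" --pt "-8 0 0 0 0" --pt "-12 0 0 0 0" --pt "-16 0 0 0 0" --pt "-19 0 0 0 0" --pt "-20.5 0 0 0 0" --pt "-20.5 0 0 0 0" --pt "-20.5 0 0 0 0"

```text
time: 32.4
tool_pos: [554.1, -52.9, 536.4]
tcp_rot: [-1.967, 1.552, 2.69]
contact_force: [0.2, 0.0, -6.9]
grip_width: 21.6
```

```bash
python3 - <<'E'
from h import *
s,o=get("side");crop(s.img,220,60,400,240,4,"pics/s19.png")
print(rot(o["tcp_rot"])[:,0])
plan(465.4,-346.3,378,6)
E
```

```text
[-0.01690194  0.00819066 -0.9998236 ]
grip now [551.3 -51.6 376.8] jaw -3.1 q6 -0.18 w 21.8 | shift cm [-0.22 -6.96 29.9 ] turn -9.1 (alt 170.9) t=32.5 F [-0.8  0.7 -7.5]
```

View pics/s19.png

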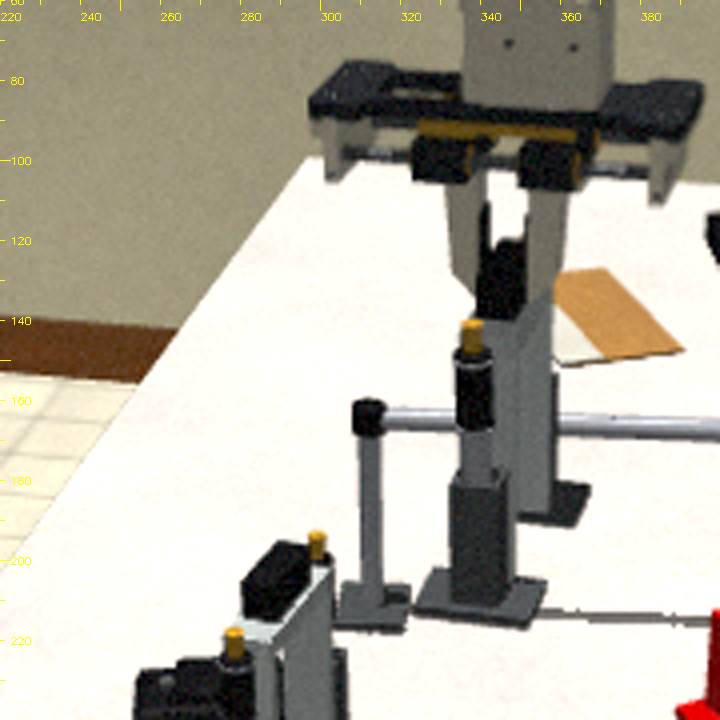

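>>> arm_command --pt "0 -0.4 1.5 -1 0" --pt "0 -1.2 5 -3 0" --pt "0 -2.1 9 -5 0" --pt "0 -3 13 -7 0" --pt "0 -4 17 -9 0" --pt "0 -5 21 -9 0" --pt "0 -6 25 -9 0" --pt "0 -6.7 28.5 -9 0" --pt "0 -7 30 -9 0" --pt "0 -7 30 -9 0"

```text
time: 33.45
tool_pos: [467.1, -350.9, 532.6]
tcp_rot: [-2.132, 1.547, 2.679]
contact_force: [-1.0, 0.4, -6.9]
grip_width: 21.9
```

>>> arm_command --pt "0 0 0 0 0" --pt "0 0 0 0 0"

```text
time: 33.65
tool_pos: [467.5, -350.1, 531.7]
tcp_rot: [-2.171, 1.545, 2.641]
contact_force: [-0.1, 0.3, -6.5]
grip_width: 21.8
```

```bash
python3 - <<'E'
from h import *
s,o=get("side");crop(s.img,290,60,450,220,5,"pics/s20.png")
t,o=get("top");cv2.imwrite("pics/t20.png",t.img)
w,o=get("wrist");cv2.imwrite("pics/w20.png",w.img)
print(rot(o["tcp_rot"])[:,0])
plan(465.4,-346.3,190,6)
E
```

```text
[-0.02139839  0.01115166 -0.99970883]
grip now [ 464.2 -348.2  373.7] jaw 5.8 q6 -0.87 w 21.3 | shift cm [18.36  0.5   0.06] turn -0.2 (alt 179.8) t=33.8 F [ 0.1  0.8 -7.5]
```

View pics/s20.png

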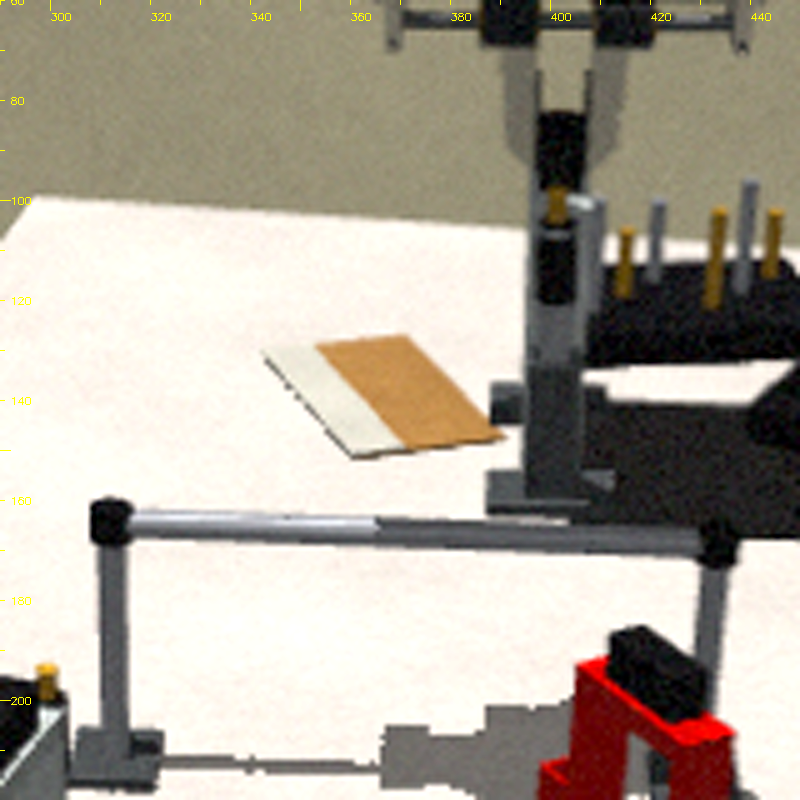

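View pics/t20.png

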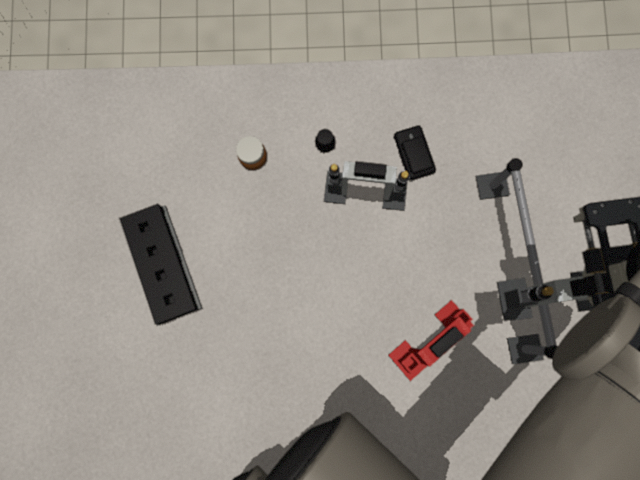

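View pics/w20.png

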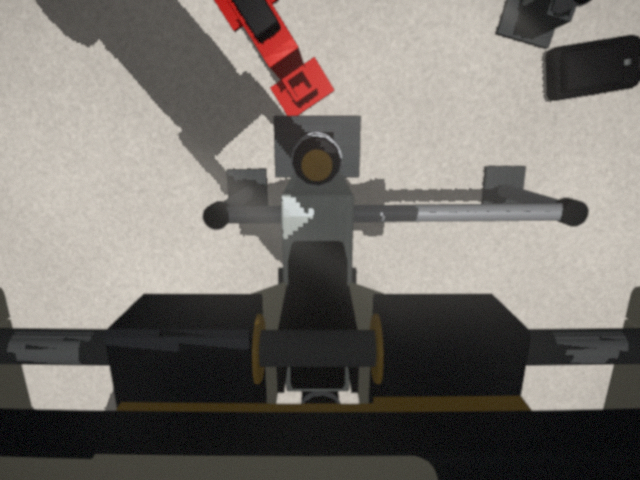

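```bash
python3 - <<'E'
from h import *
w,o=get("wrist")
B=w.unproj([(216,214.5),(572,212)],150);print(B,np.linalg.norm(B[1]-B[0]),np.degrees(np.arctan2(*(B[1]-B[0])[1::-1])))
s,o=get("side")
P=[(370.2,-360.2,150),(693.8,-323.4,150)];print(w.proj(P),s.proj(P))
# where bar line passes at x=465
f=lambda x:B[0]+(B[1]-B[0])*(x-B[0][0])/(B[1][0]-B[0][0])
u=rot(o["tcp_rot"])[:,0];g=o["tool_pos"]+159*u
print(f(465.4),g,"saddle now",g+u*36, "underside", g+u*172)
E
```

```text
[[ 366.32122681 -358.57646423  150.        ]
 [ 692.89977888 -322.32569078  150.        ]] 328.58434115176715 6.333999150831184
[[220.09119667 216.62564038]
 [572.64059524 213.24123364]] [[432.0151868  167.44750759]
 [310.21765919 162.9937604 ]]
[ 465.4        -347.57855228  150.        ] [ 464.17232473 -348.34669633  373.75437629] saddle now [ 463.41828326 -347.96449081  337.76430348] underside [ 460.56968217 -346.52060326  201.80180623]
```

>>> arm_command --pt "2 0 0 0 0" --pt "4 0.1 0.05 0 0" --pt "6 0.1 0.05 0 0" --pt "8 0.2 0.1 0 0" --pt "10 0.2 0.1 0 0" --pt "12 0.25 0.1 0 0" --pt "14 0.3 0.1 0 0" --pt "15 0.3 0.15 0 0" --pt "15 0.3 0.15 0 0" --pt "15 0.3 0.15 0 0"

```text
time: 34.9
tool_pos: [467.7, -349.9, 383.6]
tcp_rot: [-2.118, 1.549, 2.694]
contact_force: [0.4, 0.7, -5.3]
grip_width: 22.0
```

```bash
python3 - <<'E'
from h import *
s,o=get("side");crop(s.img,290,100,450,260,5,"pics/s21.png")
w,o=get("wrist");cv2.imwrite("pics/w21.png",w.img)
print(rot(o["tcp_rot"])[:,0])
plan(465.4,-347.8,196,6)
E
```

```text
[-0.01923712  0.00883066 -0.99977595]
grip now [ 464.7 -348.6  225.2] jaw 5.7 q6 -0.87 w 21.9 | shift cm [ 2.91  0.13 -0.04] turn -0.3 (alt 179.7) t=35.0 F [ 0.2  0.6 -6.6]
```

View pics/s21.png

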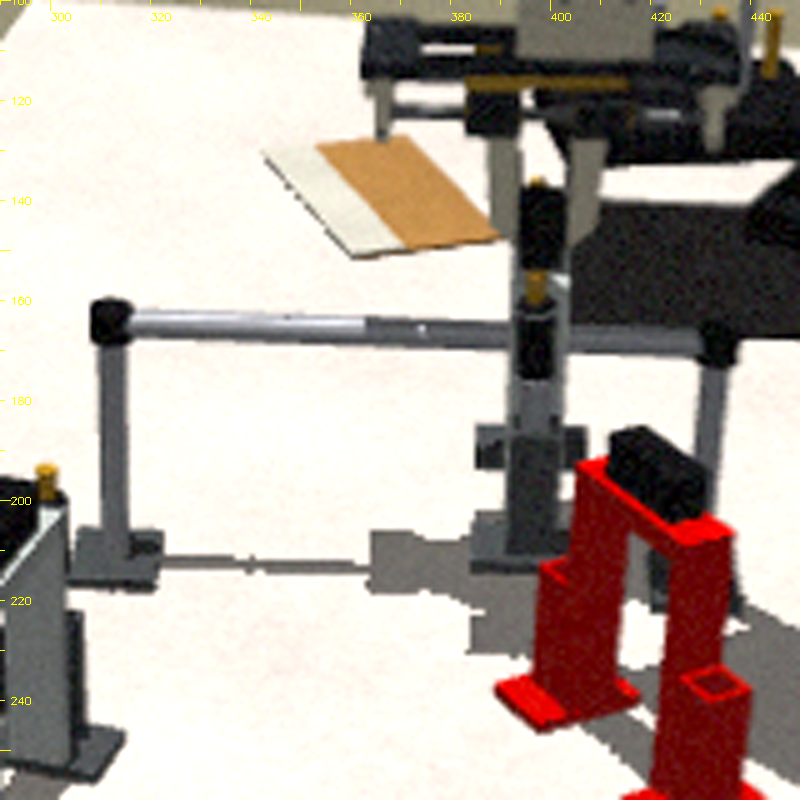

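View pics/w21.png

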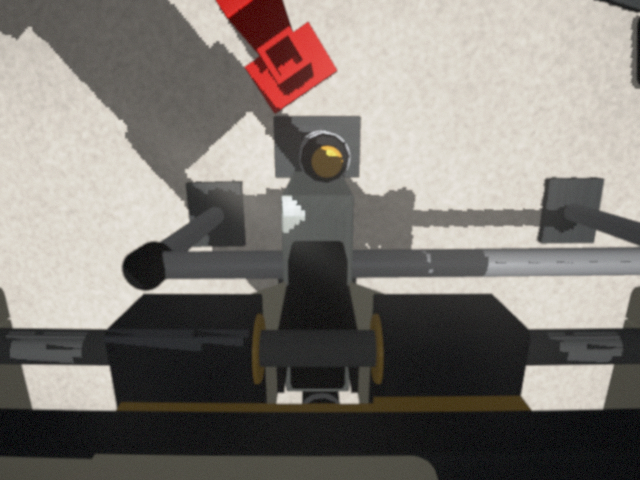

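>>> arm_command --pt "0.8 0 0 0 0" --pt "1.6 0 0 0 0" --pt "2.2 0 0 0 0" --pt "2.6 0 0 0 0" --pt "2.8 0 0 0 0" --pt "2.9 0 0 0 0" --pt "2.9 0 0 0 0" --pt "2.9 0 0 0 0"

```text
time: 35.8
tool_pos: [467.2, -349.7, 355.4]
tcp_rot: [-2.088, 1.55, 2.725]
contact_force: [-0.7, -0.7, -6.5]
grip_width: 21.8
```

```bash
python3 - <<'E'
from h import *
plan(465.4,-347.8,196,6)
E
```

```text
grip now [ 464.3 -348.4  196.4] jaw 5.7 q6 -0.87 w 21.8 | shift cm [ 0.04  0.12 -0.05] turn -0.3 (alt 179.7) t=35.8 F [-0.7 -0.7 -6.5]
```

Weight still on the gripper; ease down further.

>>> arm_command --pt "0.1 0 0 0 0" --pt "0.2 0 0 0 0" --pt "0.3 0 0 0 0" --pt "0.3 0 0 0 0"

```text
time: 36.2
tool_pos: [467.1, -349.7, 354.5]
tcp_rot: [-2.038, 1.553, 2.775]
contact_force: [-4.2, 3.0, 7.0]
grip_width: 21.8
```

```bash
python3 - <<'E'
from h import *
plan(465.4,-347.8,196,6)
E
```

```text
grip now [ 464.3 -348.6  195.5] jaw 5.7 q6 -0.87 w 21.8 | shift cm [-0.05  0.11 -0.07] turn -0.3 (alt 179.7) t=36.2 F [-4.2  3.   7. ]
```

>>> arm_command --pt "-0.1 0 0 0 0" --pt "-0.1 0 0 0 0.1" --pt "-0.1 0 0 0 0.25" --pt "-0.1 0 0 0 0.35" --pt "-0.1 0 0 0 0.45" --pt "-0.1 0 0 0 0.45" --pt "-0.1 0 0 0 0.45"

```text
time: 36.9
tool_pos: [467.2, -349.7, 355.7]
tcp_rot: [-2.029, 1.553, 2.784]
contact_force: [-0.8, -0.5, -0.2]
grip_width: 41.0
```

```bash
python3 - <<'E'
from h import *
plan(465.4,-347.8,196,6)
s,o=get("side");crop(s.img,290,100,450,260,5,"pics/s22.png")
w,o=get("wrist");cv2.imwrite("pics/w22.png",w.img)
E
```

```text
grip now [ 464.5 -348.7  196.7] jaw 5.7 q6 -0.87 w 41.0 | shift cm [ 0.07  0.1  -0.08] turn -0.3 (alt 179.7) t=36.9 F [-0.8 -0.5 -0.2]
```

View pics/s22.png

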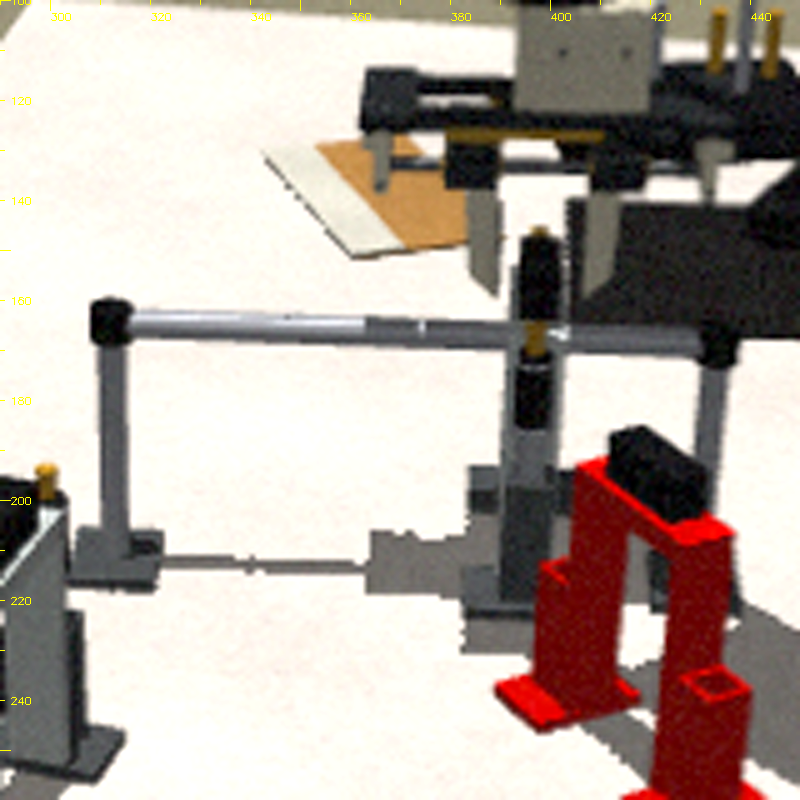

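View pics/w22.png

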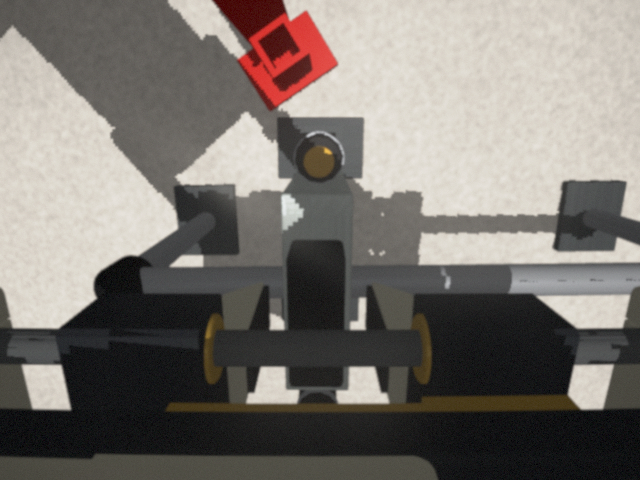

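Hanging upright. Rise and go to the second carrier.

>>> arm_command --pt "-2 0 0 0 0.5" --pt "-5 0 0 0 0.6" --pt "-8 0 0 0 0.6" --pt "-9 0 0 0 0.6" --pt "-9 0 0 0 0.6"

```text
time: 37.5
tool_pos: [468.7, -350.3, 446.8]
tcp_rot: [-1.949, 1.556, 2.863]
contact_force: [0.4, -0.7, -0.6]
grip_width: 55.2
```

```bash
python3 - <<'E'
from h import *
import pickle
s,o=get("side");t,o=get("top");cv2.imwrite("pics/t23.png",t.img)
pickle.dump((t,s),open("c3.pkl","wb"))
crop(s.img,360,130,440,230,7,"pics/s23.png")
print(rot(o["tcp_rot"])[:,0])
plan(688,-68.2,275,-8.3)
E
```

```text
[-0.01674768  0.00630622 -0.99983986]
grip now [ 465.6 -348.9  285.2] jaw 5.7 q6 -0.87 w 55.3 | shift cm [  0.83  24.95 -25.69] turn 14.0 (alt -166.0) t=37.6 F [ 0.3 -0.5 -0.6]
```

View pics/s23.png

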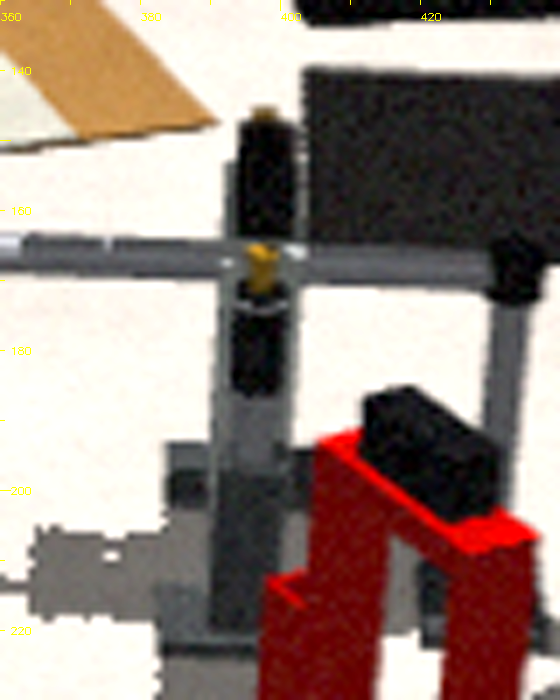

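View pics/t23.png

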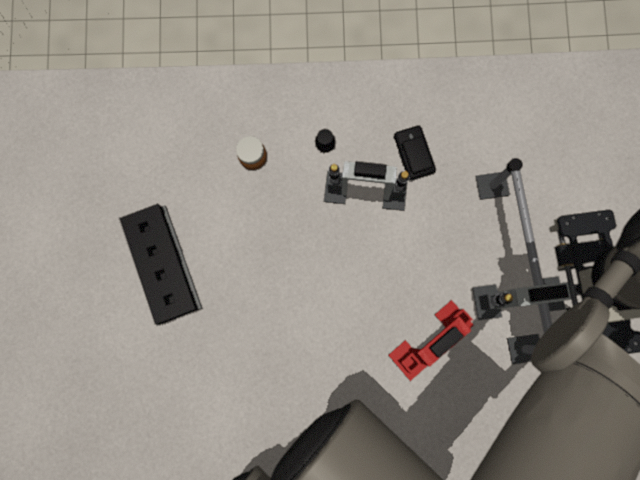

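>>> arm_command --pt "1 25 -25.7 14 0.6" --pt "1 25 -25.7 14 0.6" --pt "1 25 -25.7 14 0.6" --pt "1 25 -25.7 14 0.6" --pt "1 25 -25.7 14 0.6" --pt "1 25 -25.7 14 0.6" --pt "1 25 -25.7 14 0.6" --pt "1 25 -25.7 14 0.6" --pt "1 25 -25.7 14 0.6" --pt "1 25 -25.7 14 0.6"

```text
time: 38.6
tool_pos: [691.0, -70.2, 430.9]
tcp_rot: [-1.775, 1.549, 2.792]
contact_force: [-0.6, -1.1, -0.1]
grip_width: 54.9
```

```bash
python3 - <<'E'
from h import *
w,o=get("wrist");cv2.imwrite("pics/w24.png",w.img)
print(rot(o["tcp_rot"])[:,0])
plan(688,-68.2,173,-8.3)
E
```

```text
[-0.02086613  0.00759684 -0.99975342]
grip now [687.6 -69.6 272.6] jaw -8.3 q6 -0.07 w 54.9 | shift cm [ 9.96  0.23 -0.1 ] turn -0.0 (alt 180.0) t=38.6 F [ 1.  -0.7 -0. ]
```

View pics/w24.png

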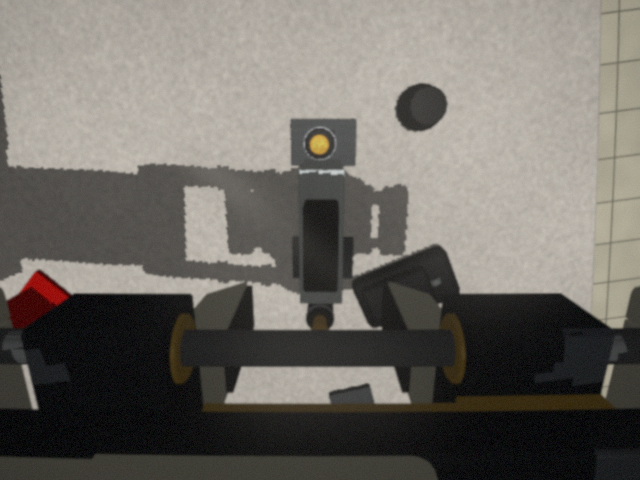

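>>> arm_command --pt "3 0 -0.1 0 0.6" --pt "6 0.1 -0.1 0 0.6" --pt "9 0.2 -0.1 0 0.6" --pt "9.8 0.2 -0.1 0 0.6" --pt "9.8 0.2 -0.1 0 0.6" --pt "9.8 0.2 -0.1 0 0.3" --pt "9.8 0.2 -0.1 0 0" --pt "9.8 0.2 -0.1 0 0" --pt "9.8 0.2 -0.1 0 0" --pt "9.8 0.2 -0.1 0 0"

```text
time: 39.65
tool_pos: [691.0, -69.3, 334.2]
tcp_rot: [-1.791, 1.551, 2.776]
contact_force: [0.3, 0.0, 1.3]
grip_width: 21.8
```

```bash
python3 - <<'E'
from h import *
plan(688,-68.2,173,-8.3)
s,o=get("side");crop(s.img,220,110,380,290,4,"pics/s25.png")
E
```

```text
grip now [688.  -68.1 175.2] jaw -8.3 q6 -0.07 w 21.8 | shift cm [0.22 0.01 0.01] turn -0.0 (alt 180.0) t=39.6 F [0.3 0.  1.3]
```

View pics/s25.png

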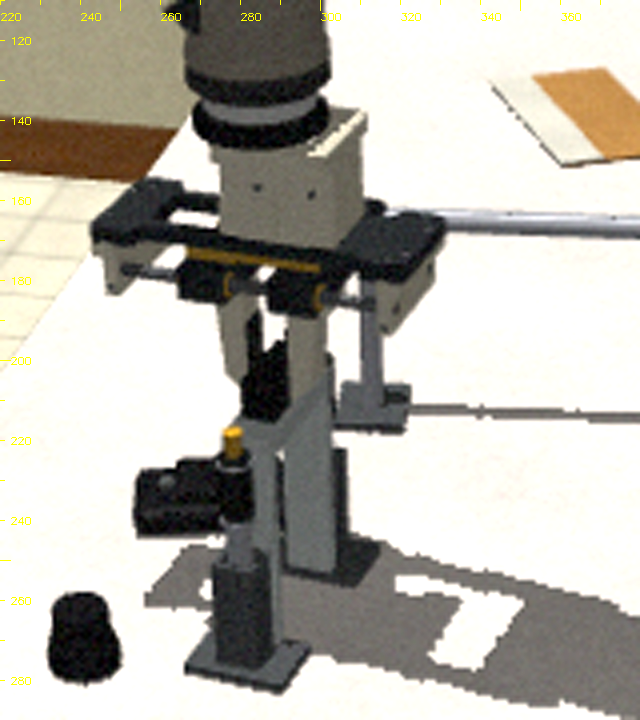

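>>> arm_command --pt "0 0 0 0 0" --pt "-1 0 0 0 0" --pt "-4 0 0 0 0" --pt "-8 0 0 0 0" --pt "-12 0 0 0 0" --pt "-16 0 0 0 0" --pt "-18.5 0 0 0 0" --pt "-20 0 0 0 0" --pt "-20 0 0 0 0" --pt "-20 0 0 0 0"

```text
time: 40.7
tool_pos: [695.0, -70.8, 532.6]
tcp_rot: [-1.777, 1.548, 2.79]
contact_force: [0.2, 0.7, -7.4]
grip_width: 21.6
```

```bash
python3 - <<'E'
from h import *
s,o=get("side");crop(s.img,220,60,380,220,4,"pics/s26.png")
print(rot(o["tcp_rot"])[:,0])
plan(594,-332.7,376,6.2)
E
```

```text
[-0.02122574  0.00779768 -0.9997443 ]
grip now [691.5 -69.5 373. ] jaw -8.3 q6 -0.07 w 21.5 | shift cm [-0.3  -5.83 27.45] turn -14.5 (alt 165.5) t=40.8 F [ 0.3  0.  -7.2]
```

View pics/s26.png

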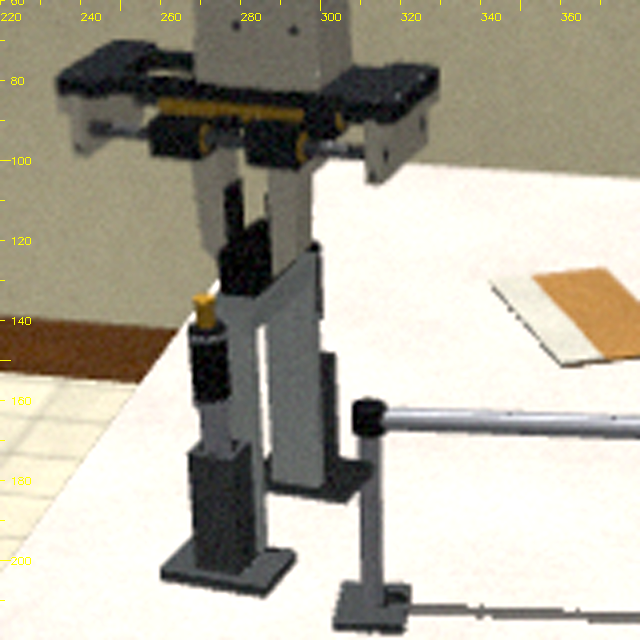

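>>> arm_command --pt "0 -0.4 1.5 -2 0" --pt "-0.3 -1.1 5 -4 0" --pt "-0.3 -1.9 9 -7 0" --pt "-0.3 -2.8 13 -10 0" --pt "-0.3 -3.7 17 -13 0" --pt "-0.3 -4.6 21 -14.5 0" --pt "-0.3 -5.3 25 -14.5 0" --pt "-0.3 -5.8 27 -14.5 0" --pt "-0.3 -5.8 27.4 -14.5 0" --pt "-0.3 -5.8 27.4 -14.5 0"

```text
time: 41.75
tool_pos: [598.0, -334.1, 533.5]
tcp_rot: [-2.066, 1.545, 2.753]
contact_force: [0.8, -0.9, -6.1]
grip_width: 21.8
```

>>> arm_command --pt "0 0 0 0 0" --pt "0 0 0 0 0"

```text
time: 41.95
tool_pos: [598.7, -332.8, 533.0]
tcp_rot: [-2.092, 1.544, 2.729]
contact_force: [-0.2, -0.9, -7.7]
grip_width: 21.8
```

```bash
python3 - <<'E'
from h import *
w,o=get("wrist");cv2.imwrite("pics/w27.png",w.img)
s,_=get("side");crop(s.img,290,60,450,220,5,"pics/s27.png")
print(rot(o["tcp_rot"])[:,0])
f=lambda x:-358.58+(x-366.3)*.111
u=rot(o["tcp_rot"])[:,0];g=o["tool_pos"]+159*u
print(f(g[0]),g+u*39)
plan(594,f(594),226,6.2)
E
```

```text
[-0.0249853   0.01094182 -0.99962794]
-333.22260621941354 [ 593.77056233 -330.59572259  335.11046253]
grip now [ 594.7 -331.3  374.5] jaw 6.2 q6 -0.73 w 21.6 | shift cm [14.85  0.25  0.38] turn 0.0 (alt -180.0) t=42.0 F [-0.6  0.2 -6.6]
```

View pics/w27.png

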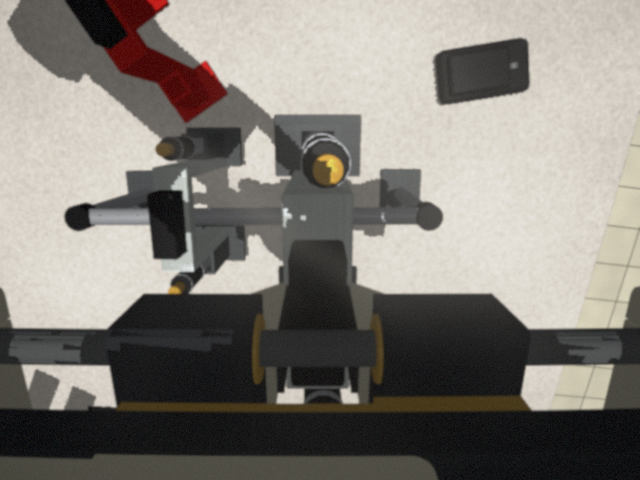

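View pics/s27.png

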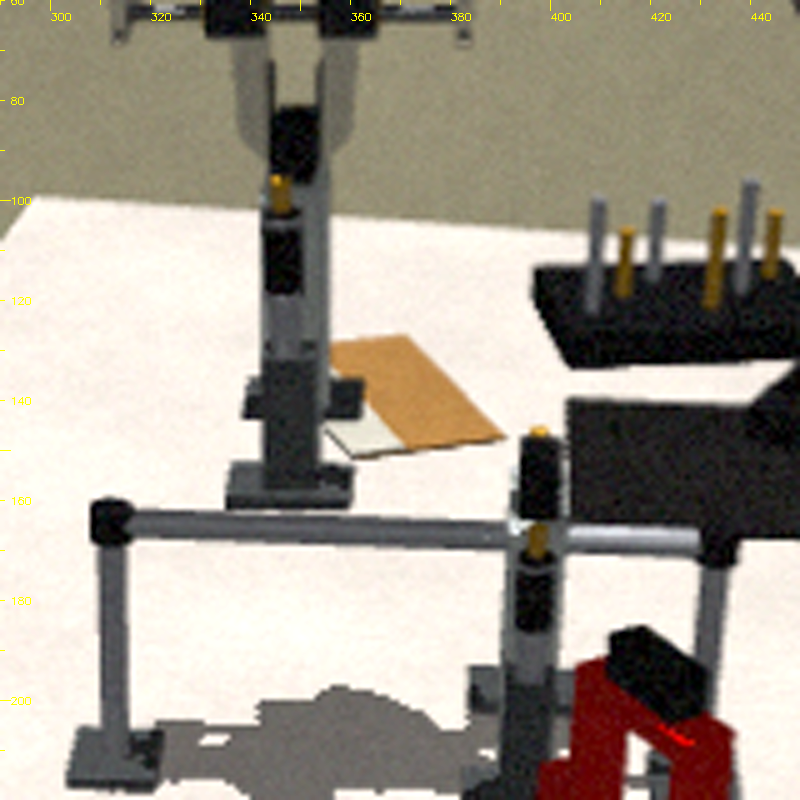

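>>> arm_command --pt "1 0 0.2 0 0" --pt "3.5 0.1 0.3 0 0" --pt "6 0.1 0.3 0 0" --pt "8 0.2 0.3 0 0" --pt "10 0.2 0.3 0 0" --pt "12 0.25 0.35 0 0" --pt "14 0.3 0.35 0 0" --pt "14.8 0.3 0.35 0 0" --pt "14.8 0.3 0.35 0 0" --pt "14.8 0.3 0.35 0 0"

```text
time: 43.05
tool_pos: [598.5, -334.5, 386.2]
tcp_rot: [-2.064, 1.546, 2.757]
contact_force: [0.5, 0.1, -6.1]
grip_width: 22.0
```

```bash
python3 - <<'E'
from h import *
w,o=get("wrist");cv2.imwrite("pics/w28.png",w.img)
print(rot(o["tcp_rot"])[:,0])
plan(594,-333.3,197.2,6.2)
E
```

```text
[-0.02328354  0.00942406 -0.99968448]
grip now [ 595.  -333.2  227.8] jaw 6.2 q6 -0.73 w 22.0 | shift cm [ 3.06 -0.03  0.04] turn 0.0 (alt -180.0) t=43.1 F [ 0.  -0.4 -7. ]
```

View pics/w28.png

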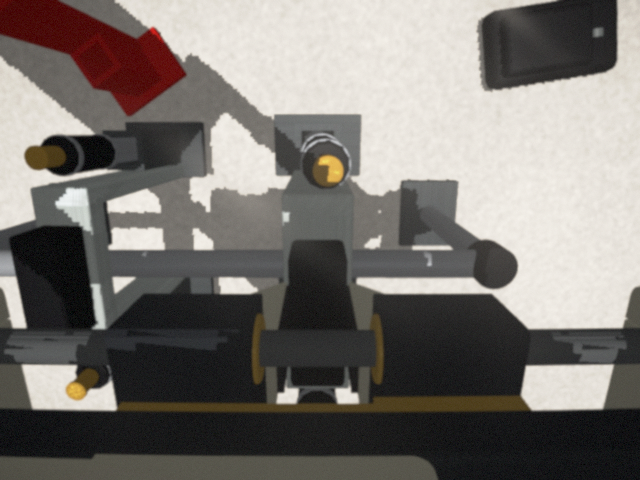

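>>> arm_command --pt "0.8 0 0 0 0" --pt "1.6 0 0 0 0" --pt "2.2 0 0 0 0" --pt "2.7 0 0 0 0" --pt "2.9 0 0 0 0" --pt "3 0 0 0 0" --pt "3.1 0 0 0 0" --pt "3.1 0 0 0 0"

```text
time: 43.9
tool_pos: [597.8, -334.3, 356.4]
tcp_rot: [-2.047, 1.547, 2.773]
contact_force: [-1.2, 0.8, -3.9]
grip_width: 21.6
```

```bash
python3 - <<'E'
from h import *
plan(594,-333.3,197.2,6.2)
E
```

```text
grip now [ 594.3 -332.9  197.5] jaw 6.2 q6 -0.73 w 21.6 | shift cm [ 0.03 -0.04  0.03] turn 0.0 (alt -180.0) t=43.9 F [-1.2  0.8 -3.9]
```

>>> arm_command --pt "0.1 0 0 0 0" --pt "0.1 0 0 0 0" --pt "0.1 0 0 0 0.2" --pt "0.1 0 0 0 0.3" --pt "0.1 0 0 0 0.4" --pt "0.1 0 0 0 0.45" --pt "0.1 0 0 0 0.45" --pt "0.1 0 0 0 0.45"

```text
time: 44.7
tool_pos: [597.9, -334.3, 355.5]
tcp_rot: [-2.045, 1.548, 2.776]
contact_force: [0.5, -0.5, 0.2]
grip_width: 41.3
```

```bash
python3 - <<'E'
from h import *
plan(594,-333.3,197.2,6.2)
s,_=get("side");crop(s.img,290,100,450,260,5,"pics/s29.png")
w,o=get("wrist");cv2.imwrite("pics/w29.png",w.img)
E
```

```text
grip now [ 594.4 -333.   196.5] jaw 6.2 q6 -0.73 w 41.3 | shift cm [-0.07 -0.05  0.03] turn 0.0 (alt -180.0) t=44.7 F [ 0.5 -0.5  0.2]
```

View pics/s29.png

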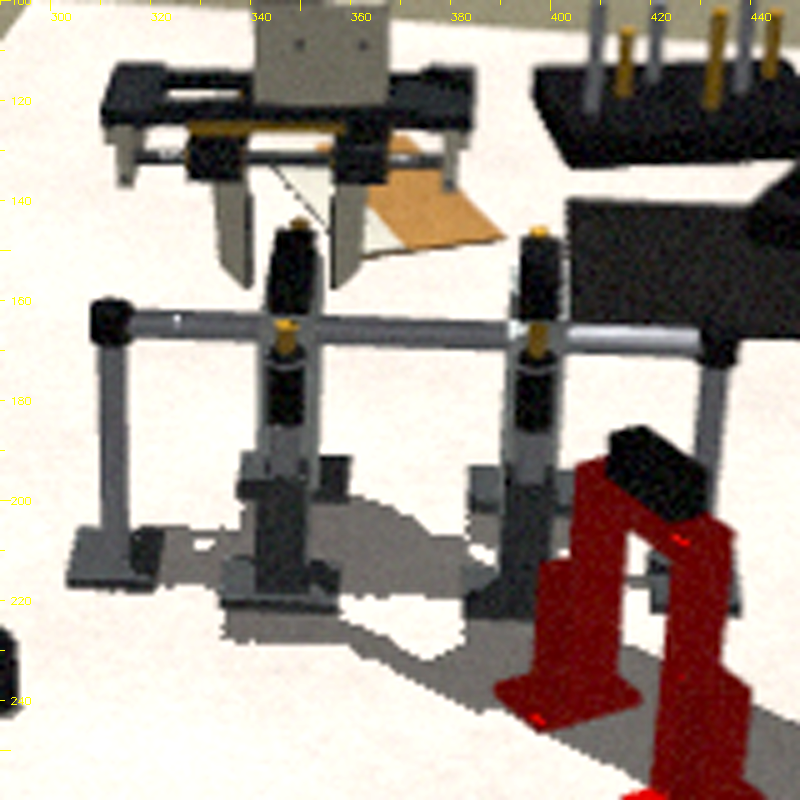

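View pics/w29.png

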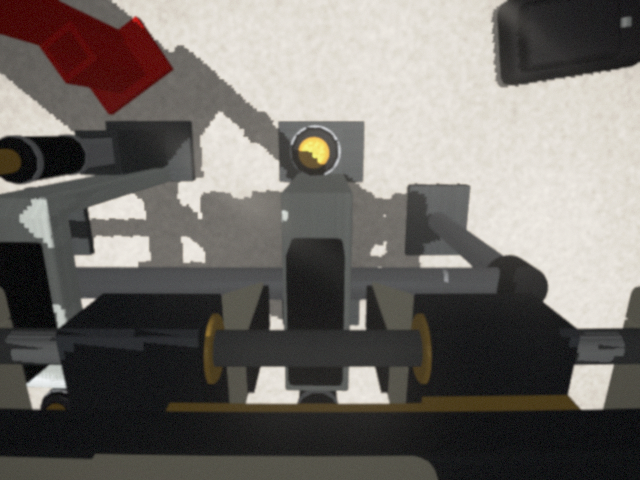

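Both hang. Retreat upwards and back, settle, then check.

>>> arm_command --pt "-2 0 0 0 0.5" --pt "-5 0 0 0 0.6" --pt "-9 0 0 0 0.6" --pt "-13 0 0 0 0.6" --pt "-15 0 0 0 0.6" --pt "-15 0 0 0 0.6"

```text
time: 45.4
tool_pos: [600.8, -335.3, 509.5]
tcp_rot: [-1.928, 1.555, 2.893]
contact_force: [1.4, 0.7, 1.1]
grip_width: 55.3
```

>>> arm_command --pt "0 0 -5 0 0.6" --pt "0 -5 -10 0 0.6" --pt "0 -8 -15 0 0.6" --pt "0 -8 -20 0 0.6" --pt "0 -8 -25 0 0.6" --pt "0 -8 -28 0 0.6" --pt "0 -8 -28 0 0.6" --pt "0 -8 -28 0 0.6"

```text
time: 46.2
tool_pos: [490.7, -64.5, 511.6]
tcp_rot: [-1.916, 1.554, 2.907]
contact_force: [0.3, 0.1, 0.2]
grip_width: 55.3
```

```bash
python3 - <<'E'
from h import *
s,_=get("side");crop(s.img,290,120,450,260,5,"pics/s30.png")
t,o=get("top");crop(t.img,440,140,600,380,3,"pics/t30.png");cv2.imwrite("pics/t30f.png",t.img)
plan(594,-333.3,197.2,6.2)
# predicted pin tops when home & hung, height 163+22=185
for nm,c in (("C1",(464.5,-348)),("C0",(594,-332.8))):
    p=(c[0],c[1],np.radians(6.2-90))
    P=world(p,[(-62,0,185),(62,0,185),(0,0,197),(-82,-32,22),(-82,32,22)]);print(nm,s.proj(P).round(1).tolist(),t.proj(P).round(1).tolist())
E
```

```text
grip now [488.6 -65.8 352.5] jaw 6.2 q6 -0.40 w 55.1 | shift cm [15.25  7.84 27.82] turn -0.0 (alt 180.0) t=46.3 F [-0.8 -0.3  0.1]
C1 [[397.1, 164.3], [396.8, 144.9], [397.2, 150.0], [405.5, 223.8], [381.4, 222.7]] [[509.7, 299.0], [585.7, 288.9], [550.2, 293.5], [477.4, 321.4], [471.3, 287.9]]
C0 [[346.0, 162.5], [348.9, 143.3], [347.6, 148.4], [356.5, 221.8], [332.7, 220.7]] [[494.2, 221.5], [568.4, 211.3], [533.6, 215.0], [464.6, 254.0], [458.9, 221.8]]
```

View pics/s30.png

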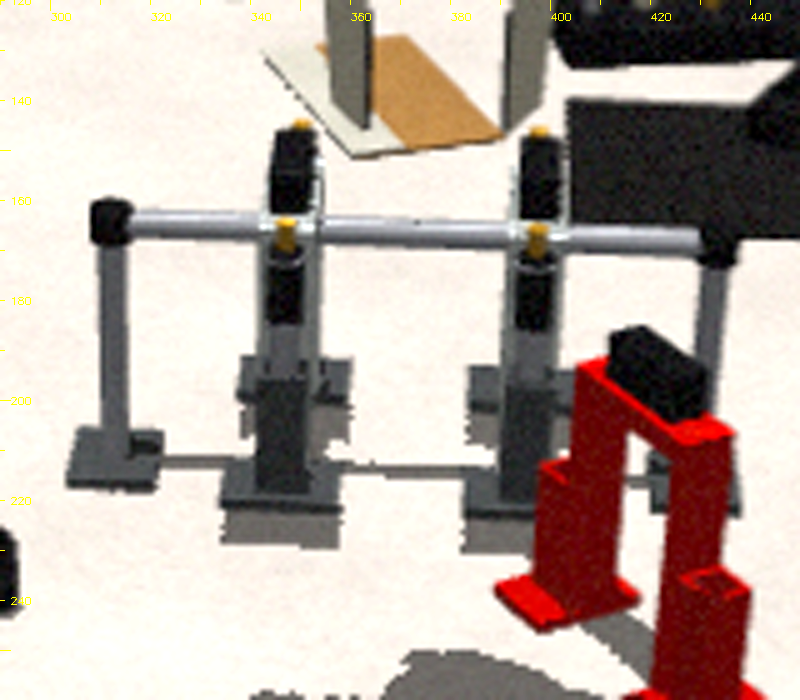

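View pics/t30.png

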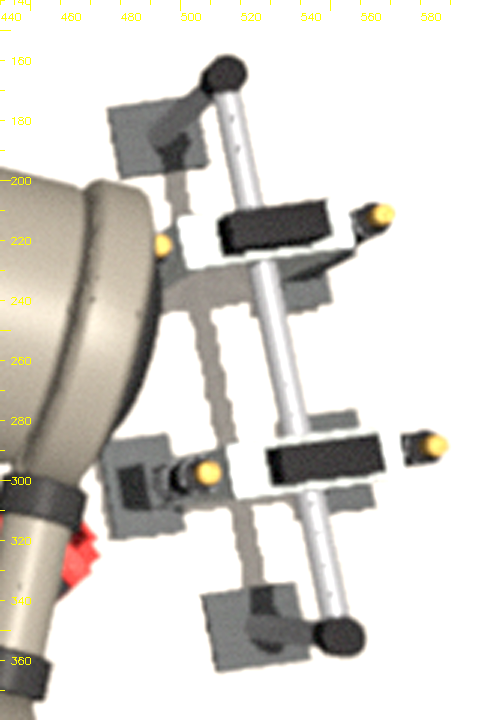

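View pics/t30f.png

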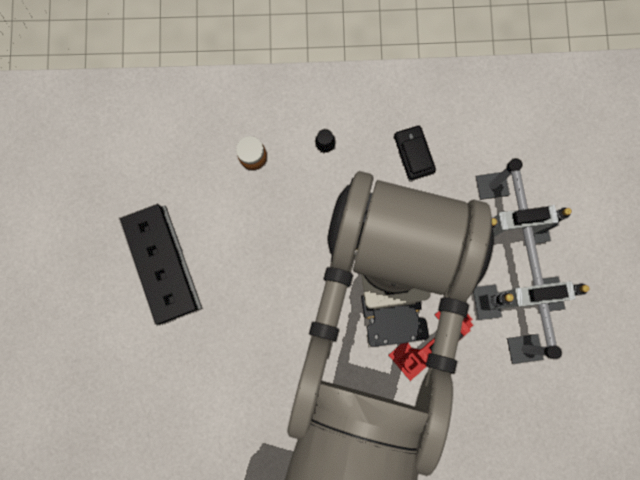

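>>> arm_command --pt "0 0 0 0 0.6" --pt "0 0 0 0 0.6" --pt "0 0 0 0 0.6" --pt "0 0 0 0 0.6" --pt "0 0 0 0 0.6"

```text
time: 46.8
tool_pos: [491.3, -66.7, 511.4]
tcp_rot: [-1.899, 1.554, 2.921]
contact_force: [-0.0, 0.8, 0.1]
grip_width: 55.3
```

```bash
python3 - <<'E'
from h import *
from plant import bot
a,_=get("side");b,o=get("side")
d=np.abs(a.img[130:240,330:410].astype(int)-b.img[130:240,330:410]).max(2);print((d>40).sum(),np.abs(o["dq"]).max())
cv2.imwrite("pics/s31.png",b.img)
print(bot.close_job())
E
```

```text
1 0.0040813504394133435
the job is handed in; nothing more can be done
None
```

I put all four pins foot first into the two grey carriers, two in each. I then hung both carriers on the bar, about 65 mm either side of its middle, and handed the job in at about 47 s. I left the red look-alike alone. One carrier was knocked aside during the second insertion, so I measured it again before loading it.

**Last checks**
- **Pins and height:** in the side view, the pin tops sat within about 2 pixels of where fully home pins on hung carriers should be.
- **Squareness:** both carriers looked upright and square across the bar in the side and top views.
- **Stillness:** two side pictures in a row showed no swing.
- **Clearance:** the gripper was well away from everything and read no contact force.
- **Surroundings:** the station was empty. The mouse, jar and loupe looked unmoved in the last top view.

**Disagreements:** the cameras differed from each other by about 2 mm at the carriers and 5–6 mm at the bar's middle. The tool also drifted to about 0.025 rad of tilt. I allowed for both. No check failed, but handing in gave no verdict.

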